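# Pack a spare-parts kit on the bench scale

### The arm

A 6-joint arm with a two-finger parallel gripper is mounted at the origin on the work surface. World frame = base frame: x ahead of the robot, y to its left, z up, the work surface at z = 0. Lengths are in mm, angles in rad, forces in N, time in s.
With the tool pointing down it reaches from about 300 to 750 mm from the base axis. Payload 8.5 kg.
Tool frame: the origin (TCP) lies on the mounting face of the last link; the fingertips stand 173 mm ahead of it and the grasp point (between the pads) lies arm.grip_point_offset ahead of it (arm.grip_point_offset is the distance from the TCP to the grasp point, in mm); z points along the fingers, y is the line along which they close (so a half turn about z gives the same grasp; the last joint's range is limited). The gripper opens to 85 mm and grips with 20 to 120 N. Pads are 22 mm wide; open, the fingers measure 114 mm over their backs; the gripper's body (76 mm by 85 mm) begins 54 mm behind the grasp point. The pads swing forward as they close: fully open they stand 13 mm farther back than shut.
Start: joints at [-0.215, 0.381, 1.297, -0, 1.464, -0.215], TCP at [549.983, 0.001, 404.722] pointing down, gripper open.
Joint ranges: [-3.11, 3.11], [-0.89, 2.33], [0.22, 2.48], [-1.42, 4.56], [0.17, 2.85], [-2.88, 2.88]. Speed limits (rad/s): [2.39, 2.39, 3.14, 3.14, 3.14, 3.14].

### API

Orientations are given as a unit quaternion [w, x, y, z].
In Python, from station import state, viewer, arm gives the robot as it stands.
- The arm moves only by the tool step_arm, never from a script. Its argument "motion" is a list that holds one entry, the list of rows, each a list of 4 numbers: the shift along the tool's x, y, z in mm, then the turn about the tool's z in rad. In form: [[[tx, ty, tz, twist], ...]]. A call has 1 to 5 rows; each row shifts and turns the commanded pose from where the row before left it, along the tool's axes as they then stand; what a row does not reach is not made up. A row lasts 1/12 s, in which the tool goes at most 41.7 mm and 7.16 degrees, less where a joint would pass 70% of its speed; a pose out of reach is approached as far as the arm can. A call is refused whole if a number of a shift passes 41.7 or a number of a turn 0.125, either way. A call with a gripper value outside its range is refused whole. "claw" is the opening, from 0 (shut) to 1 (fully open), set as the call begins (left out, the last holds). The fingers move at their own pace and stop on an object; "force" is the grip in N (left out, the last holds). Time passes only in rows, so rows that do not move let the fingers close. It gives the time, the measured TCP pose, the force, the opening and the grip force at its end, in the units of the state.
- state(): the state, without advancing time (a new reading comes with each control period).
- viewer.camera(name): name is "scene" or "side" or "wrist"; returns a dict with "image" (480x640x3 uint8, red, green, blue), "intrinsics" (3x3 intrinsics, pixels), "rvec" (rotation vector, rad) and "tvec" (3), from world to camera coordinates, as OpenCV has them. Camera axes: x right, y down, z forward; pixel columns grow to the right and rows downward; lengths in mm; the calibration is good to about 2 mm. A picture is of the moment at which its call begins. There is no depth.
- arm.close_job(): hands the job in; it is judged then, once.
Trained networks look in a picture, given as the dict that the camera call returned (one of the last four; its "shot" number tells which), for a name from the list of things; names that differ only in an ending like _2 or _b are one class to them, and where a whole thing is asked for, a point or a joint stands for the part that bears it (a point fixed in the world has none). Each returns a list of dicts, best first, with "conf" (0 to 1); they miss things now and then, are a little off and sometimes report something else, mostly with a low value. They report only what shows in the picture. A call takes as long as a camera call.
- viewer.search_frame(picture, query): "pixel" ([column, row] in pixels, amid what is visible of it).
- viewer.regions_of(picture, query): "pixels" (480x640 bool, what is visible of it) and "pixel" ([column, row] in pixels, amid what is visible of it).
The state is a dict: "time": time; "joints": joint angles; "qvel": joint speeds; "tau": joint torques, N m; "ee_pos": TCP position; "eef_rot": TCP orientation; "force": force on the tool from outside, world axes, zero at the start; "ft_torque": the same for the moment, N m; "finger_gap": finger opening in mm; "grip_force": force on a finger pad.
Only numpy, scipy, OpenCV 4.12 (cv2) and the standard library are available. Lean on these libraries where they do the work, as an engineer would, in place of code of your own. Each camera call takes 0.05 s, during which the arm holds its last target. There are 200 camera calls.

### The job

Make up the spare-parts kit on the bench scale: fold all four walls of the cardboard tray upright, press the tare key while the tray is still empty, then put every spare part from the mat into the cut-out of its own outline so that it sits right down, and when the kit is complete press the print key. Press the keys firmly but without force that would damage the membrane, leave the zero key alone, do not press tare again with parts in the tray, and leave the other things on the bench where they are.

Things in the scene. Friction and masses are not known exactly. Their poses are not given: they have to be found in the camera images.
- scale: Fixed bench scale; origin: centre of its underside, +x its far side, +y its left, z up. Steel platter 240 (x) by 300 (y), top at z 58 mm. On it, not sliding, lies a cardboard tray blank: base 142 (x) by 246 (y) by 3 mm, floor at z 61; glued on that a pale insert 134 by 238 by 10 mm (top z 71) with 5 cut-outs down to the cardboard, each 2 mm wider than its part on every side.
- terminal: Fixed weighing terminal of the scale, pale box 150 (x) by 170 (y) mm, left or right of the scale. Origin: centre of its underside. Its top slopes 0.21 rad down towards its own -x (near) side, 38 mm high at the near edge, 71 mm at the far edge: dark display on the higher half, row of three flat pale membrane keys on the lower half.
- key_zero: Zero key, the left (+y) of the three keys, marked with a black dot; not needed in this job. Origin: centre of its top face, z axis the outward normal of the slope. 32 (down the slope) by 36 (y) mm; key centres are 50 mm apart.
- key_tare: Tare key, the middle one, marked with a black bar. Origin: centre of its top face, z axis the outward normal of the slope. 32 (down the slope) by 36 (y) mm, 3 mm proud. It gives only 1 mm: yields from about 1 N, bottoms at about 4 N; a press counts when 4 N or more is held for 0.2 s. More than 45 N damages it.
- key_print: Print key: the right (-y) key, marked with a black square outline. Size, travel and force as the tare key. Origin: centre of its top face.
- gauge: Spare part, pressure gauge: upright steel drum 44 mm across, 30 mm high, white dial face on top, about 120 g. Origin: centre of its underside. May be absent.
- knob: Spare part, control knob: upright black ribbed drum 34 mm across, 30 mm high, steel cap on top, about 40 g. Origin: centre of its underside. May be absent.
- switch: Spare part, rocker switch: black block 30 (x) by 22 (y) by 28 mm high with a grey rocker on top, about 30 g. Origin: centre of its underside. May be absent.
- transformer: Spare part, small transformer: dark laminated core with copper winding, outline 38 (x) by 50 (y) by 34 mm high, about 220 g. Origin: centre of its underside. May be absent.
- coil: Spare part, solenoid coil: square black block 36 by 36 by 32 mm high with a brass bore and two steel spade terminals 7 mm high on top (not felt by the gripper), about 110 g. Origin: centre of its underside. May be absent.
- cut_gauge (a point): Centre of the floor of the large round cut-out (48 mm) in the insert, at the level of the cardboard floor, 61 mm above the bench; near left. Axes as the scale's.
- cut_knob (a point): Floor centre of the smaller round cut-out (38 mm); near middle. Axes as the scale's.
- cut_switch (a point): Floor centre of the small rectangular cut-out, 34 (x) by 26 (y) mm in the scale's axes; near right.
- cut_transformer (a point): Floor centre of the large rectangular cut-out, 42 (x) by 54 (y) mm in the scale's axes; far left.
- cut_coil (a point): Floor centre of the square cut-out, 40 by 40 mm; far right.
- spool: Bystander: solder spool, 52 mm across, 45 mm high, red rim, standing beyond the scale.
- driver: Bystander: screwdriver lying beyond the scale.
- mug: Bystander: white mug, 80 mm across, 90 mm high, beyond the scale.
- wall_near (a joint): Angle of the near wall panel of the tray (-x side of the scale): 0 flat outwards, 1.57 upright, stops at 1.62. 242 mm long, 45 mm from crease to free edge, 3 mm thick. Crease (hinge) along the edge of the cardboard base, 71 mm from the scale's centre, 58 mm above the bench. Stiff crease (1 N at the free edge): the panel stays where it is left. Upright, its outer face is over the crease.
- wall_far (a joint): Angle of the far wall panel of the tray (+x side of the scale): 0 flat outwards, 1.57 upright, stops at 1.62. 242 mm long, 45 mm from crease to free edge, 3 mm thick. Crease (hinge) along the edge of the cardboard base, 71 mm from the scale's centre, 58 mm above the bench. Stiff crease (1 N at the free edge): the panel stays where it is left. Upright, its outer face is over the crease.
- wall_left (a joint): Angle of the left wall panel of the tray (+y side of the scale): 0 flat outwards, 1.57 upright, stops at 1.62. 138 mm long, 45 mm from crease to free edge, 3 mm thick. Crease (hinge) along the edge of the cardboard base, 123 mm from the scale's centre, 58 mm above the bench. Stiff crease (1 N at the free edge): the panel stays where it is left. Upright, its outer face is over the crease.
- wall_right (a joint): Angle of the right wall panel of the tray (-y side of the scale): 0 flat outwards, 1.57 upright, stops at 1.62. 138 mm long, 45 mm from crease to free edge, 3 mm thick. Crease (hinge) along the edge of the cardboard base, 123 mm from the scale's centre, 58 mm above the bench. Stiff crease (1 N at the free edge): the panel stays where it is left. Upright, its outer face is over the crease.

How it is judged (in metres and radians):
On the way, in this order (a step that is already met when the one before it is completed fails the run):
1. all four walls of the tray stand upright (within 10 degrees) (value of joint each of wall_near, wall_far, wall_left, wall_right above 1.4 rad), for 0.2 s.
2. the tare key is pressed with 4 N or more, the walls up and the tray empty (all of step 1 and contact force between key_tare and the fingers above 4 N), for 0.2 s.
3. every part present sits right down in its own cut-out and is let go (horizontal distance between gauge and cut_gauge below 0.005 m and z of gauge in the frame of cut_gauge below 0.003 m and angle between each of gauge, knob, switch, transformer, coil's own z axis and vertical below 0.1 rad and horizontal distance between knob and cut_knob below 0.005 m and z of knob in the frame of cut_knob below 0.003 m and horizontal distance between switch and cut_switch below 0.005 m and z of switch in the frame of cut_switch below 0.003 m and horizontal distance between transformer and cut_transformer below 0.005 m and z of transformer in the frame of cut_transformer below 0.003 m and horizontal distance between coil and cut_coil below 0.005 m and z of coil in the frame of cut_coil below 0.003 m and contact force between each of gauge, knob, switch, transformer, coil and the fingers below 0.2 N), for 0.2 s.
4. the print key is pressed with 4 N or more, every part seated (horizontal distance between gauge and cut_gauge below 0.005 m and z of gauge in the frame of cut_gauge below 0.003 m and angle between each of gauge, knob, switch, transformer, coil's own z axis and vertical below 0.1 rad and horizontal distance between knob and cut_knob below 0.005 m and z of knob in the frame of cut_knob below 0.003 m and horizontal distance between switch and cut_switch below 0.005 m and z of switch in the frame of cut_switch below 0.003 m and horizontal distance between transformer and cut_transformer below 0.005 m and z of transformer in the frame of cut_transformer below 0.003 m and horizontal distance between coil and cut_coil below 0.005 m and z of coil in the frame of cut_coil below 0.003 m and contact force between key_print and the fingers above 4 N), for 0.2 s.
At the end, for the whole second after the job is handed in: All four walls are within 10 degrees of upright (joint above 1.40); every part present is in its own cut-out, within 5 mm of its centre, within 3 mm of the floor and within 0.1 rad of upright, and at rest (all of step 1 and horizontal distance between gauge and cut_gauge below 0.005 m and z of gauge in the frame of cut_gauge below 0.003 m and angle between each of gauge, knob, switch, transformer, coil's own z axis and vertical below 0.1 rad and horizontal distance between knob and cut_knob below 0.005 m and z of knob in the frame of cut_knob below 0.003 m and horizontal distance between switch and cut_switch below 0.005 m and z of switch in the frame of cut_switch below 0.003 m and horizontal distance between transformer and cut_transformer below 0.005 m and z of transformer in the frame of cut_transformer below 0.003 m and horizontal distance between coil and cut_coil below 0.005 m and z of coil in the frame of cut_coil below 0.003 m and linear speed of each of gauge, knob, switch, transformer, coil below 0.02 m/s); the robot touches nothing.
It fails at once if the tare key is pressed with a part in the tray (contact force between key_tare and the fingers above 3 N and ((x of gauge in the frame of scale between -0.071 and 0.071 m and y of gauge in the frame of scale between -0.123 and 0.123 m) or (x of knob in the frame of scale between -0.071 and 0.071 m and y of knob in the frame of scale between -0.123 and 0.123 m) or (x of switch in the frame of scale between -0.071 and 0.071 m and y of switch in the frame of scale between -0.123 and 0.123 m) or (x of transformer in the frame of scale between -0.071 and 0.071 m and y of transformer in the frame of scale between -0.123 and 0.123 m) or (x of coil in the frame of scale between -0.071 and 0.071 m and y of coil in the frame of scale between -0.123 and 0.123 m))).
It fails at once if the zero key is pressed (contact force between key_zero and the fingers above 3 N).
It fails at once if a key is pressed with more than 45 N (contact force between any of key_tare, key_print and the fingers above 45 N).
It fails at once if the spool, screwdriver or mug is moved more than 3 cm (distance of any of spool, driver, mug from where it was at the start of the episode above 0.03 m).
Of gauge, knob, switch, transformer, coil only 3 to 5 are there at a start; the rules pass over those that are not, and their reading is None.
At some moment in a run one of gauge, knob, switch, transformer, coil may be knocked a few centimetres aside while the robot is not near it.
It also fails if it takes over 210 s, if anything falls off the work surface, if the arm or the gripper's body presses on something with over 40 N, if the wrist force passes 120 N, or if a joint passes its speed limit or range.

## Working session

There is one attempt and no reset: what is moved stays moved. The work goes in short steps, Python scripts to look and compute and a tool call to move; the robot and the scene stay as the last step left them, time stands still between calls to the robot, and variables do not carry over. Pictures are saved under pics/ and viewed, at most 14 in all, crops included, and the job is handed in when it is done.

Besides the shell and the picture viewer there is one more tool, called after "Call:" by a JSON object that holds its "fn" and its "kwargs". step_arm: Moves the arm, as the interface text tells. Its arguments: {"type":"object","properties":{"motion":{"type":"array","items":{"type":"array","items":{"type":"array","items":{"type":"number"}}}},"claw":{"type":"number"},"force":{"type":"number"}},"required":["motion"]}

```bash
ls && mkdir -p pics && cat > h.py <<'E'
import numpy as np, cv2
from station import state, viewer, arm
def cam(n,save=None):
    p=viewer.camera(n)
    if save: cv2.imwrite('pics/'+save,p['image'][:,:,::-1])
    return p
def ray(p,px):
    K=np.array(p['intrinsics']);R=cv2.Rodrigues(np.array(p['rvec'],float))[0];t=np.array(p['tvec'],float).ravel()
    d=R.T@np.linalg.inv(K)@np.array([px[0],px[1],1.]);return -R.T@t,d/np.linalg.norm(d)
def onz(p,px,z):
    c,d=ray(p,px);return c+d*(z-c[2])/d[2]
def proj(p,X):
    return cv2.projectPoints(np.array(X,float).reshape(-1,3),np.array(p['rvec'],float),np.array(p['tvec'],float),np.array(p['intrinsics']),None)[0].reshape(-1,2)
def tri(obs):
    A=np.zeros((3,3));b=np.zeros(3)
    for p,px in obs:
        c,d=ray(p,px);M=np.eye(3)-np.outer(d,d);A+=M;b+=M@c
    return np.linalg.solve(A,b)
E
python3 - <<'E'
from h import *
s=state();print(s, arm.grip_point_offset)
P={n:cam(n,n+'0.png') for n in('scene','side','wrist')}
for n,p in P.items():
    c,d=ray(p,(320,240));print(n,c.round(),d.round(2),p['intrinsics'][0][0])
    for q in 'scale terminal key_zero key_tare key_print gauge knob switch transformer coil spool driver mug'.split():
        r=viewer.search_frame(p,q)[:2]
        print(q,[(np.round(x['pixel']).tolist(),round(x['conf'],2)) for x in r])
E
```

```text
pics
{'time': 0.0, 'joints': array([-2.15317206e-01,  3.81192037e-01,  1.29830389e+00,  1.59902363e-05,
        1.46362164e+00, -2.15300337e-01]), 'qvel': array([ 4.21476118e-04,  1.82855928e-03, -1.14180750e-03, -2.16002676e-04,
       -7.60568534e-05,  9.22131367e-04]), 'tau': array([-1.00240642e-03, -4.48466885e+01, -2.31285810e+01, -2.87182611e-04,
        4.73836102e-03,  1.77242771e-05]), 'ee_pos': array([5.49942489e+02, 2.14816922e-03, 4.04099171e+02]), 'eef_rot': array([-6.46168349e-04,  7.07113148e-01,  7.07100003e-01, -4.04813307e-04]), 'force': array([-0.40784   , -0.96870305, -0.41176798]), 'ft_torque': array([ 0.05519782,  0.011495  , -0.01098392]), 'grip_force': 0.0, 'finger_gap': 85.42363404111649} 154.70000000000002
scene [1322.  343.  785.] [-0.67 -0.33 -0.67] 540.5826439514929
scale [([339.0, 246.0], 0.94)]
terminal [([507.0, 270.0], 0.76), ([320.0, 261.0], 0.4)]
key_zero [([540.0, 256.0], 0.45)]
key_tare [([278.0, 214.0], 0.49)]
key_print [([495.0, 237.0], 0.72)]
gauge [([203.0, 191.0], 0.74), ([515.0, 246.0], 0.2)]
knob [([197.0, 216.0], 0.64)]
switch [([219.0, 17
[... 589 characters left out ...]
7)]
gauge [([333.0, 413.0], 0.55)]
knob [([366.0, 383.0], 0.63), ([423.0, 307.0], 0.61)]
switch [([290.0, 424.0], 0.63), ([228.0, 183.0], 0.46)]
transformer [([318.0, 381.0], 0.95)]
coil [([274.0, 395.0], 0.98)]
spool [([353.0, 194.0], 0.72), ([264.0, 250.0], 0.33)]
driver [([418.0, 244.0], 0.7)]
mug [([422.0, 310.0], 0.88)]
wrist [550.  71. 374.] [ 0.   -0.29 -0.96] 419.399012736603
scale [([347.0, 173.0], 0.69), ([608.0, 193.0], 0.47)]
terminal []
key_zero []
key_tare []
key_print []
gauge []
knob []
switch [([339.0, 365.0], 0.57), ([607.0, 195.0], 0.22)]
transformer []
coil [([351.0, 174.0], 0.24)]
spool []
driver [([610.0, 195.0], 0.71), ([481.0, 158.0], 0.5)]
mug [([572.0, 376.0], 0.6)]
```

View pics/scene0.png

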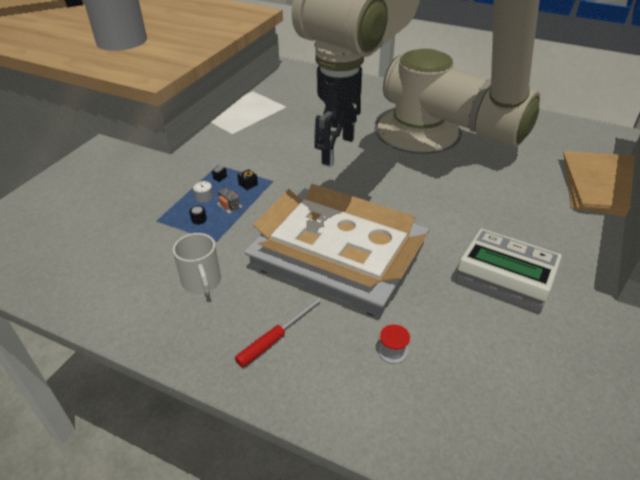

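View pics/side0.png

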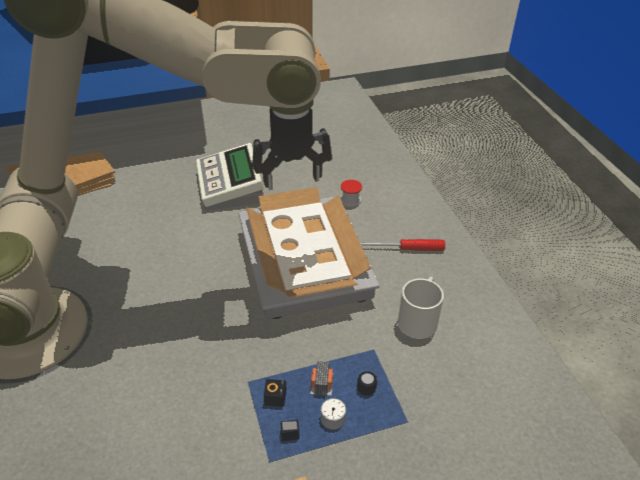

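View pics/wrist0.png

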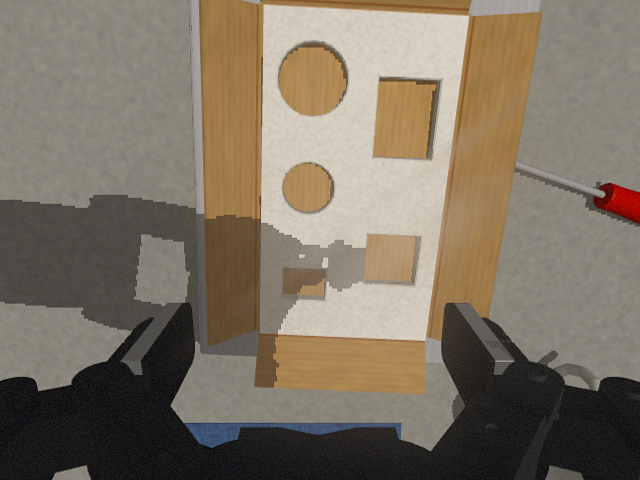

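```bash
python3 - <<'E'
from h import *
w=cam('wrist');sc=cam('scene');sd=cam('side')
for px in [(262,3),(469,15),(424,340),(260,334)]: print('insert',onz(w,px,71).round(1))
for n,px in dict(g=(313,78),k=(308,187)).items(): print(n,onz(w,px,71).round(1))
for n,q in dict(t=[(379,77),(440,79),(434,160),(373,156)],c=[(367,234),(420,236),(414,286),(363,283)],s=[(283,268),(327,266),(325,300),(282,298)]).items():
    print(n,np.mean([onz(w,a,71) for a in q],0).round(1))
for n in 'key_zero key_tare key_print gauge knob switch transformer coil spool mug driver'.split():
    o=[]
    for p in (sc,sd):
        r=viewer.regions_of(p,n); print(n,[(np.round(x['pixel']).tolist(),round(x['conf'],2)) for x in r[:3]])
E
python3 - <<'E'
import cv2
a=cv2.imread('pics/side0.png');b=cv2.imread('pics/scene0.png')
import numpy as np
t=cv2.resize(a[180:320,230:390],None,fx=4,fy=4,interpolation=cv2.INTER_CUBIC)
cv2.imwrite('pics/c1.png',t)
E
```

```text
insert [513.3 139.5  71. ]
insert [648.5 132.4  71. ]
insert [ 635.9 -106.4   71. ]
insert [ 502.8 -101.    71. ]
g [546.3  93.7  71. ]
k [542.4  18.9  71. ]
t [611.5  66.8  71. ]
c [605.7 -37.7  71. ]
s [539.  -56.7  71. ]
key_zero [([541.0, 253.0], 0.46)]
key_zero [([305.0, 254.0], 0.18)]
key_tare [([513.0, 245.0], 0.46)]
key_tare [([347.0, 238.0], 0.27)]
key_print [([494.0, 236.0], 0.73)]
key_print [([213.0, 185.0], 0.5)]
gauge [([202.0, 193.0], 0.87), ([321.0, 261.0], 0.43)]
gauge [([333.0, 412.0], 0.59)]
knob []
knob [([366.0, 381.0], 0.91)]
switch [([220.0, 173.0], 0.64)]
switch [([291.0, 426.0], 0.7), ([303.0, 254.0], 0.55)]
transformer [([231.0, 198.0], 0.83)]
transformer [([322.0, 378.0], 0.74), ([348.0, 239.0], 0.71), ([422.0, 310.0], 0.51)]
coil [([246.0, 179.0], 0.88)]
coil [([278.0, 394.0], 0.91)]
spool [([393.0, 342.0], 0.83), ([322.0, 262.0], 0.69)]
spool [([351.0, 193.0], 0.58)]
mug [([197.0, 262.0], 0.65), ([278.0, 214.0], 0.65), ([403.0, 253.0], 0.2)]
mug [([422.0, 309.0], 0.77), ([321.0, 380.0], 0.41)]
driver [([260.0, 344.0], 0.98), ([205.0, 194.0], 0.15)]
driver [([419.0, 245.0], 0.96)]
```

View pics/c1.png

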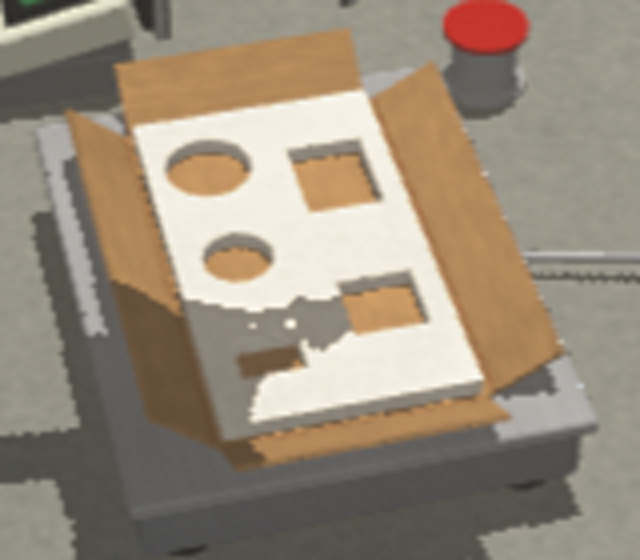

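```bash
python3 - <<'E'
from h import *
sc=cam('scene');sd=cam('side')
def both(n,a,b,z):
    X=tri([(sc,a),(sd,b)]);print(n,X.round(1),'scene',onz(sc,a,z).round(1)[:2],'side',onz(sd,b,z).round(1)[:2])
both('zero',(543,254),(211,162),49)
both('tare',(517,246),(212,173),49)
both('print',(494,239),(215,185),49)
both('gauge',(203,187),(333,408),30)
both('knob',(198,211),(368,379),30)
both('switch',(219,171),(290,425),28)
both('trans',(231,196),(322,375),34)
both('coil',(247,178),(274,387),32)
both('spool',(395,336),(351,187),45)
print('mug',onz(sc,(197,248),90),onz(sd,(421,294),90))
for px in [(197,165),(250,146),(262,188),(203,207)]: print('term corner side',onz(sd,px,20).round())
for z in(58,70,80,90):
    print(z,[onz(sd,px,z).round().tolist()[:2] for px in [(248,208),(268,286)]], 'left', [onz(sd,px,z).round().tolist()[:2] for px in [(259,196),(318,188)]],'far',[onz(sd,px,z).round().tolist()[:2] for px in [(338,196),(370,269)]],'right',[onz(sd,px,z).round().tolist()[:2] for px in [(289,297),(357,283)]])
E
```

```text
zero [437.1 394.8  50.2] scene [432.3 396.3] side [438.3 392.8]
tare [432.2 345.   50. ] scene [430.5 345.3] side [432.5 345.8]
print [430.2 298.   48.5] scene [429.  298.7] side [430.8 295.5]
gauge [ 514.1 -361.8   29.9] scene [ 514.2 -361.7] side [ 514.2 -361.9]
knob [ 592.7 -322.    27.7] scene [ 593.8 -319.4] side [ 592.8 -324.3]
switch [ 436. -369.   25.] scene [ 440.4 -366.5] side [ 435.  -370.1]
trans [ 515.2 -286.9   26.7] scene [ 519.9 -279.7] side [ 515.7 -294.2]
coil [ 430.2 -289.9   25.5] scene [ 441.  -285.5] side [ 427.3 -291.8]
spool [745.7 199.5  42.7] scene [747.  200.2] side [744.8 196.2]
mug [ 745.28911409 -202.62681003   90.        ] [ 740.01276429 -211.78801047   90.        ]
term corner side [405. 432.  20.]
term corner side [556. 477.  20.]
term corner side [544. 287.  20.]
term corner side [392. 257.  20.]
58 [[486.0, 176.0], [471.0, -75.0]] left [[521.0, 211.0], [662.0, 200.0]] far [[698.0, 157.0], [684.0, -91.0]] right [[504.0, -116.0], [645.0, -120.0]]
70 [[484.0, 161.0], [469.0, -86.0]] left [[518.0, 197.0], [657.0, 185.0]] far [[693.0, 143.0], [679.0, -102.0]] right [[501.0, -127.0], [640.0, -131.0]]
80 [[482.0, 149.0], [468.0, -96.0]] left [[516.0, 184.0], [654.0, 173.0]] far [[689.0, 131.0], [675.0, -111.0]] right [[499.0, -136.0], [637.0, -140.0]]
90 [[480.0, 137.0], [466.0, -105.0]] left [[513.0, 172.0], [650.0, 161.0]] far [[684.0, 119.0], [671.0, -120.0]] right [[497.0, -144.0], [633.0, -148.0]]
```

Call:
{"fn": "step_arm", "kwargs": {"motion": [[[40,5,0,0.048],[41,5,0,0],[41,5,0,0],[41,5,0,0],[40,4,0,0]]], "claw": 0}}

```text
time: 3.87
ee_pos: [581.8, 204.0, 404.8]
eef_rot: [0.0, 0.724, 0.69, 0.0]
force: [0.8, -0.4, 0.6]
finger_gap: 25.4
grip_force: 0.0
```

Call:
{"fn": "step_arm", "kwargs": {"motion": [[[0,0,40,0],[0,0,41,0],[0,0,41,0],[0,0,41,0],[0,0,0,0]]]}}

```text
time: 4.28
ee_pos: [580.2, 201.7, 234.3]
eef_rot: [-0.004, 0.724, 0.69, -0.006]
force: [-0.5, 0.3, -1.6]
finger_gap: 0.0
grip_force: 0.0
```

```bash
python3 - <<'E'
from h import *
cam('wrist','wrist1.png');cam('side','side1.png')
s=state();print(s['ee_pos'],s['eef_rot'],s['force'],s['finger_gap'])
a=cv2.imread('pics/side1.png')[120:330,180:460];w=cv2.imread('pics/wrist1.png')
cv2.imwrite('pics/m1.png',np.hstack([cv2.resize(a,(400,300)),cv2.resize(w,(400,300))]))
E
```

```text
[582.12196106 201.90861545 242.03028165] [-3.91961269e-04  7.23905620e-01  6.89898693e-01 -5.41623861e-04] [1.33363357 0.23659437 1.16366171] -0.06372257035515674
```

View pics/m1.png

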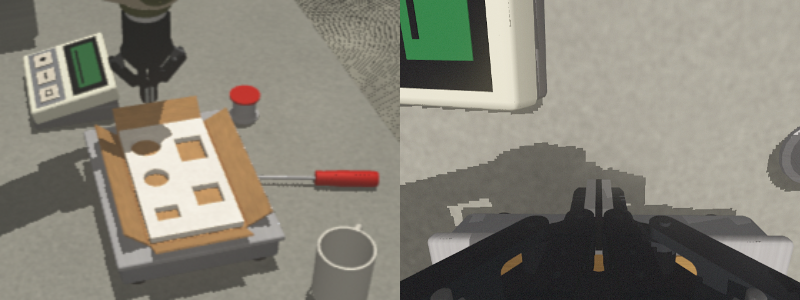

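Call:
{"fn": "step_arm", "kwargs": {"motion": [[[-14,0,0,0],[-14,0,0,0],[-12,0,0,0],[-8,0,0,0],[-2,0,0,0]]]}}

```text
time: 4.8
ee_pos: [579.7, 150.2, 244.0]
eef_rot: [0.001, 0.724, 0.689, 0.001]
force: [-0.0, 2.5, 0.5]
finger_gap: -0.1
grip_force: 0.5
```

Call:
{"fn": "step_arm", "kwargs": {"motion": [[[-1,0,0,0],[-1,0,0,0],[0,0,0,0]]]}}

```text
time: 5.05
ee_pos: [579.3, 150.0, 242.0]
eef_rot: [0.0, 0.724, 0.69, 0.0]
force: [-0.1, -0.1, 0.3]
finger_gap: 0.3
grip_force: 0.0
```

```bash
python3 - <<'E'
from h import *
cam('side','side2.png')
s=state();print(s['ee_pos'],s['force'])
a=cv2.imread('pics/side2.png')[140:320,200:440]
cv2.imwrite('pics/m2.png',cv2.resize(a,(800,600),interpolation=cv2.INTER_CUBIC))
E
```

```text
[579.27765093 150.07259971 241.75655269] [ 0.76430123 -0.30460651 -0.38076429]
```

View pics/m2.png

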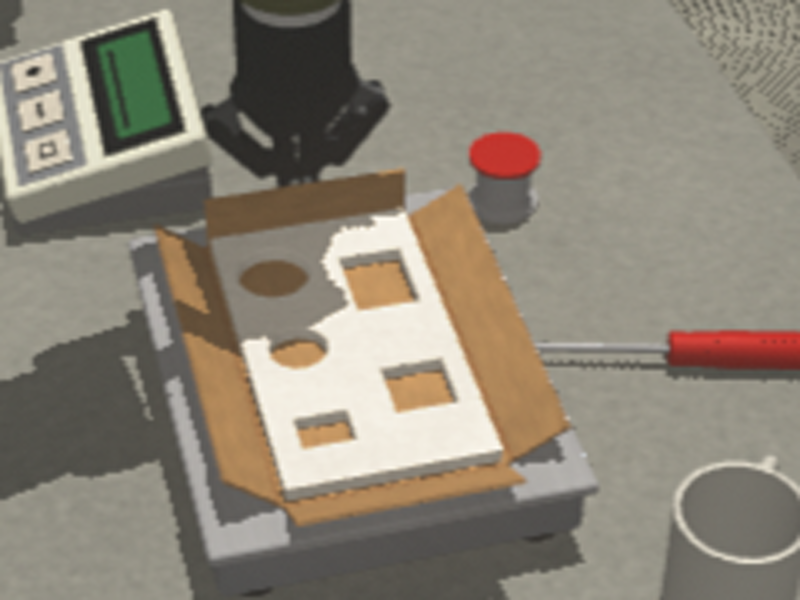

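Call:
{"fn": "step_arm", "kwargs": {"motion": [[[-1.5,0,0,0],[0,0,0,0],[25,0,0,0],[0,0,-35,0],[0,0,-35,0]]]}}

```text
time: 5.52
ee_pos: [580.1, 174.3, 310.6]
eef_rot: [-0.002, 0.723, 0.691, -0.002]
force: [-0.2, -0.4, 0.5]
finger_gap: -0.1
grip_force: 0.0
```

Call:
{"fn": "step_arm", "kwargs": {"motion": [[[-38,0,0,0],[-39,0,0,0],[-39,0,0,0],[-39,0,0,0],[-39,0,0,0]]]}}

```text
time: 5.93
ee_pos: [570.6, -22.0, 311.6]
eef_rot: [-0.0, 0.724, 0.69, -0.0]
force: [1.1, -0.7, -0.0]
finger_gap: -0.2
grip_force: 0.0
```

Call:
{"fn": "step_arm", "kwargs": {"motion": [[[-38,0,0,0],[-38,0,0,0],[-38,0,0,0],[-35,0,0,0],[0,0,35,0]]]}}

```text
time: 6.35
ee_pos: [564.6, -175.2, 281.5]
eef_rot: [0.006, 0.725, 0.688, 0.001]
force: [1.7, -0.6, -0.6]
finger_gap: -0.2
grip_force: 0.0
```

Call:
{"fn": "step_arm", "kwargs": {"motion": [[[0,0,35,0],[0,0,0,0],[0,0,0,0]]]}}

```text
time: 6.6
ee_pos: [563.9, -169.1, 240.9]
eef_rot: [-0.002, 0.724, 0.69, -0.001]
force: [0.4, 0.0, 1.5]
finger_gap: 0.1
grip_force: 0.0
```

```bash
cat >> h.py <<'E'
C=np.array([575.1,16.1]);YAW=-0.048
def S(p):
    c,s=np.cos(YAW),np.sin(YAW);d=np.asarray(p)[:2]-C;return np.array([c*d[0]+s*d[1],-s*d[0]+c*d[1]])
def W(q,z=None):
    c,s=np.cos(YAW),np.sin(YAW);r=C+[c*q[0]-s*q[1],s*q[0]+c*q[1]]
    return r if z is None else np.append(r,z)
E
python3 - <<'E'
from h import *
s=state();print(S(s['ee_pos']),s['ee_pos'],s['force'])
E
```

```text
[  -2.31637157 -185.52446259] [ 563.88454137 -169.09963629  240.9038747 ] [0.39181885 0.0035369  1.49240386]
```

Call:
{"fn": "step_arm", "kwargs": {"motion": [[[14,0,0,0],[14,0,0,0],[12,0,0,0],[8,0,0,0],[2,0,0,0]]]}}

```text
time: 7.02
ee_pos: [566.6, -117.2, 243.4]
eef_rot: [0.001, 0.723, 0.691, 0.001]
force: [0.7, -2.1, 2.5]
finger_gap: 0.1
grip_force: 1.2
```

Call:
{"fn": "step_arm", "kwargs": {"motion": [[[1.5,0,0,0],[1,0,0,0],[0,0,0,0],[-25,0,0,0],[0,0,-35,0]]]}}

```text
time: 7.43
ee_pos: [564.3, -143.9, 271.3]
eef_rot: [-0.006, 0.724, 0.689, -0.002]
force: [-0.5, 0.7, -0.8]
finger_gap: 0.2
grip_force: 0.0
```

Call:
{"fn": "step_arm", "kwargs": {"motion": [[[0,0,-35,0.12],[0,0,0,0.12],[0,0,0,0.12],[0,0,0,0.12],[0,0,0,0.12]]]}}

```text
time: 7.85
ee_pos: [565.1, -141.8, 311.4]
eef_rot: [-0.001, 0.897, 0.442, -0.0]
force: [-0.2, 0.2, 0.5]
finger_gap: 0.2
grip_force: 0.0
```

Call:
{"fn": "step_arm", "kwargs": {"motion": [[[0,0,0,0.12],[0,0,0,0.12],[0,0,0,0.12],[0,0,0,0.12],[0,0,0,0.12]]]}}

```text
time: 8.27
ee_pos: [565.1, -141.8, 311.2]
eef_rot: [-0.001, 0.988, 0.158, -0.001]
force: [1.3, 0.2, -0.1]
finger_gap: 0.2
grip_force: 0.0
```

Call:
{"fn": "step_arm", "kwargs": {"motion": [[[0,0,0,0.12],[0,0,0,0.12],[0,0,0,0.12],[0,0,0,0.011],[0,0,0,0]]]}}

```text
time: 8.68
ee_pos: [565.2, -141.8, 311.3]
eef_rot: [-0.0, 1.0, -0.023, -0.0]
force: [-0.4, -0.1, -0.4]
finger_gap: -0.0
grip_force: 0.0
```

```bash
python3 - <<'E'
from h import *
p=cam('side','side3.png')
s=state();print(S(s['ee_pos']),s['ee_pos'],s['force'],s['eef_rot'],s['joints'])
E
```

```text
[  -2.29952903 -158.15487568] [ 565.21460026 -141.76238123  311.43856224] [-0.20654981 -0.22053228  0.01703668] [-2.87452741e-04  9.99747548e-01 -2.24639076e-02 -3.61530471e-04] [-4.48807610e-01  5.17399497e-01  1.35107313e+00  2.34685656e-04
  1.27401612e+00  1.16685158e+00]
```

Call:
{"fn": "step_arm", "kwargs": {"motion": [[[-26,-31.5,0,0],[-26,-31.5,0,0],[-26,-31.5,0,0],[-26,-31.5,0,0],[-28,-32,0,0]]]}}

```text
time: 9.15
ee_pos: [440.2, 23.0, 311.6]
eef_rot: [-0.0, 1.0, -0.023, -0.0]
force: [2.2, 0.6, 0.2]
finger_gap: -0.1
grip_force: 0.0
```

Call:
{"fn": "step_arm", "kwargs": {"motion": [[[0,0,35,0],[0,0,35,0],[0,0,0,0],[0,0,0,0]]]}}

```text
time: 9.48
ee_pos: [441.7, 21.7, 241.4]
eef_rot: [-0.0, 1.0, -0.023, -0.002]
force: [0.2, 0.4, 0.2]
finger_gap: -0.1
grip_force: 0.0
```

Call:
{"fn": "step_arm", "kwargs": {"motion": [[[14,0,0,0],[14,0,0,0],[12,0,0,0],[8,0,0,0],[2,0,0,0]]]}}

```text
time: 9.9
ee_pos: [492.8, 18.9, 243.2]
eef_rot: [0.0, 1.0, -0.024, 0.001]
force: [-2.3, -0.2, 0.6]
finger_gap: -0.3
grip_force: 0.5
```

Call:
{"fn": "step_arm", "kwargs": {"motion": [[[1,0,0,0],[1,0,0,0],[0,0,0,0]]]}}

```text
time: 10.15
ee_pos: [493.3, 19.3, 242.0]
eef_rot: [0.0, 1.0, -0.024, 0.0]
force: [-0.2, -0.3, -0.0]
finger_gap: 0.1
grip_force: 0.0
```

```bash
python3 - <<'E'
from h import *
p=cam('side','side4.png')
s=state();print(S(s['ee_pos']),s['ee_pos'],s['force'],s['eef_rot'])
E
```

```text
[-81.90918037  -0.73611985] [493.24984071  19.29485907 241.91334339] [-0.10537558  0.26496866 -0.17071996] [-1.25255959e-05  9.99710286e-01 -2.40695454e-02 -9.47100827e-06]
```

Call:
{"fn": "step_arm", "kwargs": {"motion": [[[1,0,0,0],[0,0,0,0],[-25,0,0,0],[0,0,-35,0],[0,0,-35,0]]]}}

```text
time: 10.62
ee_pos: [468.1, 20.7, 311.0]
eef_rot: [-0.001, 1.0, -0.024, -0.003]
force: [1.2, -0.2, 0.7]
finger_gap: 0.0
grip_force: 0.0
```

Call:
{"fn": "step_arm", "kwargs": {"motion": [[[39,0,0,0],[41,0,0,0],[41,0,0,0],[41,0,0,0],[41,0,0,0]]]}}

```text
time: 11.03
ee_pos: [673.9, 10.7, 311.8]
eef_rot: [-0.0, 1.0, -0.024, 0.0]
force: [0.1, -0.5, 1.0]
finger_gap: -0.2
grip_force: 0.0
```

Call:
{"fn": "step_arm", "kwargs": {"motion": [[[37,0,0,0],[0,0,35,0],[0,0,35,0],[0,0,0,0],[0,0,0,0]]]}}

```text
time: 11.45
ee_pos: [709.1, 8.9, 240.3]
eef_rot: [-0.0, 1.0, -0.024, -0.002]
force: [0.1, 0.0, 1.4]
finger_gap: -0.1
grip_force: 0.0
```

```bash
python3 - <<'E'
from h import *
p=cam('side','side5.png')
s=state();print(S(s['ee_pos']),s['ee_pos'],s['force'],s['eef_rot'])
E
```

```text
[134.4619104   -0.74130126] [709.37147122   8.90785898 242.86243824] [-0.18733317  0.14988135  0.82806185] [ 1.24863166e-05  9.99710388e-01 -2.40640219e-02  2.52147884e-04]
```

Call:
{"fn": "step_arm", "kwargs": {"motion": [[[-14,0,0,0],[-14,0,0,0],[-12,0,0,0],[-9,0,0,0],[-2,0,0,0]]]}}

```text
time: 11.92
ee_pos: [657.8, 11.5, 245.8]
eef_rot: [0.0, 1.0, -0.024, 0.003]
force: [0.9, 0.3, 1.3]
finger_gap: 0.1
grip_force: 0.5
```

Call:
{"fn": "step_arm", "kwargs": {"motion": [[[-1.5,0,0,0],[-1,0,0,0],[0,0,0,0],[25,0,0,0],[0,0,-35,0]]]}}

```text
time: 12.33
ee_pos: [682.3, 9.9, 268.3]
eef_rot: [-0.001, 1.0, -0.024, -0.007]
force: [-0.0, -0.6, -0.9]
finger_gap: -0.1
grip_force: 0.0
```

Call:
{"fn": "step_arm", "kwargs": {"motion": [[[0,0,-35,0],[-26,0,-32,0],[-26,0,-32,0],[-26,0,-32,0],[-26,0,-10,0]]]}}

```text
time: 12.75
ee_pos: [575.9, 15.4, 422.2]
eef_rot: [0.001, 1.0, -0.024, 0.003]
force: [0.9, -0.5, 1.5]
finger_gap: 0.2
grip_force: 0.0
```

Call:
{"fn": "step_arm", "kwargs": {"motion": [[[0,0,0,0],[0,0,0,0]]]}}

```text
time: 12.92
ee_pos: [576.3, 15.4, 418.7]
eef_rot: [0.0, 1.0, -0.024, 0.001]
force: [1.5, 0.2, -0.2]
finger_gap: -0.2
grip_force: 0.0
```

```bash
python3 - <<'E'
from h import *
p=cam('wrist','wrist6.png');q=cam('side','side6.png')
s=state();print(S(s['ee_pos']),s['ee_pos'],s['force'],s['eef_rot'])
np.save('w6.npy',{k:np.array(p[k]) for k in('rvec','tvec','intrinsics')},allow_pickle=True)
a=q['image'][170:320,220:420,::-1];im=p['image'][:,:,::-1].copy()
B=[(-67,-119),(67,-119),(67,119),(-67,119)]
for X,col in (([W(b,71) for b in B],(255,0,0)),([W((sx*x,sy*y),103) for x,y in((71,123),) for sx,sy in((-1,-1),(1,-1),(1,1),(-1,1))],(0,0,255))):
    cv2.polylines(im,[proj(p,X).round().astype(int)],True,col,1)
cv2.imwrite('pics/m6.png',im);cv2.imwrite('pics/s6.png',cv2.resize(a,(800,600),interpolation=cv2.INTER_CUBIC))
E
```

```text
[ 2.48637733 -0.86570145] [577.54197586  15.11599536 416.77245076] [-0.6687233  -0.533215   -0.42673949] [-1.22818795e-04  9.99706907e-01 -2.41952171e-02 -8.22113798e-04]
```

View pics/m6.png

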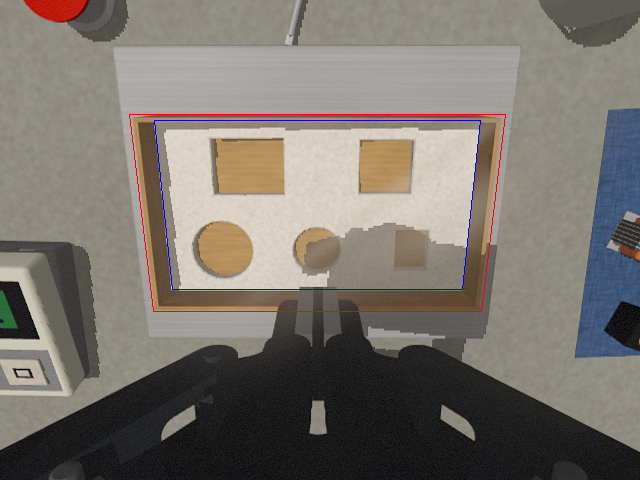

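Call:
{"fn": "step_arm", "kwargs": {"motion": [[[-21.7,-31.5,0,0],[-21.7,-31.5,0,0],[-21.7,-31.5,0,0],[-21.7,-31.5,0,0],[-21.7,-31.5,0,0]]]}}

```text
time: 13.43
ee_pos: [476.1, 179.2, 416.3]
eef_rot: [0.0, 1.0, -0.024, -0.001]
force: [0.6, 0.8, -0.4]
finger_gap: 0.1
grip_force: 0.0
```

Call:
{"fn": "step_arm", "kwargs": {"motion": [[[-21.7,-31.5,0,0],[-21.7,-31.5,0,0],[-21.7,-31.5,0,0],[-21.7,-31.5,15,0],[-21.7,-31.5,15,0]]]}}

```text
time: 13.85
ee_pos: [375.0, 342.3, 386.6]
eef_rot: [0.0, 1.0, -0.024, -0.0]
force: [0.4, 0.6, -0.2]
finger_gap: -0.1
grip_force: 0.0
```

Call:
{"fn": "step_arm", "kwargs": {"motion": [[[0,0,30,0],[0,0,27,0],[0,0,0,0],[0,0,0,0]]]}}

```text
time: 14.18
ee_pos: [376.1, 340.7, 329.5]
eef_rot: [0.001, 1.0, -0.024, -0.002]
force: [-0.1, -0.2, 0.1]
finger_gap: 0.0
grip_force: 0.0
```

```bash
python3 - <<'E'
from h import *
p=cam('wrist','wrist7.png')
s=state();print(S(s['ee_pos']),s['ee_pos'],s['force'],s['eef_rot'],s['joints'])
np.savez('w7.npz',**{k:np.array(p[k]) for k in('rvec','tvec','intrinsics')})
for n in('key_zero','key_tare','key_print'):
    for r in viewer.regions_of(p,n)[:2]: print(n,r['pixel'],r['conf'],onz(p,r['pixel'],50).round(1))
d=np.load('w6.npy',allow_pickle=True).item()
for n,q in dict(t=[(211,138),(285,138),(285,194),(213,194)],c=[(359,138),(412,138),(414,193),(360,193)],s=[(394,231),(428,231),(428,268),(394,268)],g=[(223,249)],k=[(317,247)]).items():
    print(n,np.mean([S(onz(d,a,71)) for a in q],0).round(1))
E
```

```text
[-214.11016873  314.60566649] [376.33171268 340.61665241 330.95559509] [-1.1957876   0.13999912  0.73084399] [ 1.52681609e-04  9.99703464e-01 -2.43493884e-02 -2.60546266e-04] [ 5.02018280e-01  3.77000192e-01  1.53492551e+00 -2.36825399e-06
  1.23027092e+00  2.12151899e+00]
key_zero [214.9, 133.2] 0.71 [436.6 396.9  50. ]
key_tare [301.2, 133.1] 0.56 [434.3 347.1  50. ]
key_tare [614.5, 33.7] 0.2 [478.6 173.7  50. ]
key_print [388.2, 135.9] 0.6 [430.3 296.9  50. ]
t [32.9 51.6]
c [ 33.3 -52.2]
s [-33.1 -74.9]
g [-32.4  74.9]
k [-30.7   0. ]
```

View pics/wrist7.png

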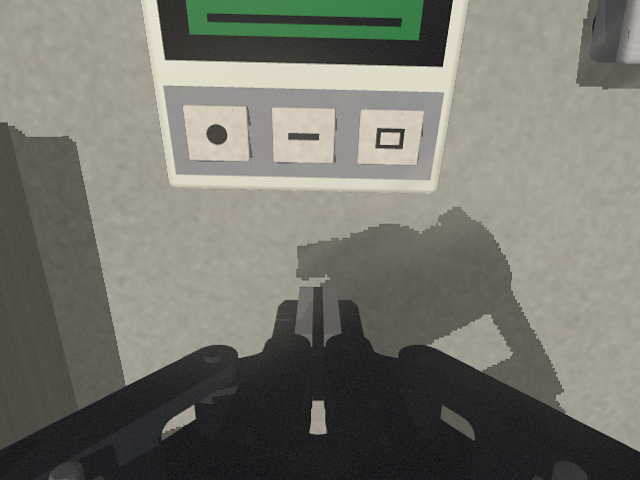

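Call:
{"fn": "step_arm", "kwargs": {"motion": [[[27,-4.5,0,0],[26,-4.5,0,0],[0,0,35,0],[0,0,35,0],[0,0,28,0]]]}}

```text
time: 14.8
ee_pos: [429.2, 346.4, 231.9]
eef_rot: [-0.0, 1.0, -0.025, 0.001]
force: [0.1, -0.0, -0.6]
finger_gap: -0.1
grip_force: 0.0
```

Call:
{"fn": "step_arm", "kwargs": {"motion": [[[0,0,0,0],[0,0,0,0],[0,0,0,0]]]}}

```text
time: 15.05
ee_pos: [429.4, 347.0, 235.0]
eef_rot: [-0.001, 1.0, -0.024, 0.002]
force: [-0.5, 0.7, -0.5]
finger_gap: 0.1
grip_force: 0.0
```

Call:
{"fn": "step_arm", "kwargs": {"motion": [[[0,0,2,0],[0,0,0,0]]]}}

```text
time: 15.22
ee_pos: [428.9, 346.9, 232.3]
eef_rot: [-0.001, 1.0, -0.024, 0.001]
force: [-0.7, 0.1, 0.2]
finger_gap: -0.3
grip_force: 0.0
```

Call:
{"fn": "step_arm", "kwargs": {"motion": [[[0,0,1,0],[0,0,0,0]]]}}

```text
time: 15.38
ee_pos: [428.7, 346.8, 230.3]
eef_rot: [-0.0, 1.0, -0.024, 0.0]
force: [-0.9, 0.1, -0.5]
finger_gap: -0.1
grip_force: 0.0
```

Call:
{"fn": "step_arm", "kwargs": {"motion": [[[0,0,1,0],[0,0,1,0],[0,0,1,0],[0,0,0,0]]]}}

```text
time: 15.72
ee_pos: [428.7, 346.8, 226.5]
eef_rot: [0.0, 1.0, -0.024, -0.0]
force: [0.4, 0.9, -1.4]
finger_gap: -0.1
grip_force: 0.0
```

Call:
{"fn": "step_arm", "kwargs": {"motion": [[[0,0,1,0],[0,0,0,0]]]}}

```text
time: 15.88
ee_pos: [428.7, 346.8, 225.5]
eef_rot: [0.0, 1.0, -0.024, -0.0]
force: [-0.1, 0.7, -0.1]
finger_gap: -0.1
grip_force: 0.0
```

Call:
{"fn": "step_arm", "kwargs": {"motion": [[[0,0,1,0],[0,0,0,0]]]}}

```text
time: 16.05
ee_pos: [428.7, 346.8, 224.6]
eef_rot: [0.0, 1.0, -0.024, -0.0]
force: [-0.3, -0.1, 0.2]
finger_gap: 0.0
grip_force: 0.0
```

Tip at 51.6; continue in small steps.

Call:
{"fn": "step_arm", "kwargs": {"motion": [[[0,0,1,0],[0,0,0,0]]]}}

```text
time: 16.22
ee_pos: [428.8, 346.8, 223.7]
eef_rot: [-0.0, 1.0, -0.024, 0.0]
force: [0.9, -0.2, -0.1]
finger_gap: 0.0
grip_force: 0.6
```

Call:
{"fn": "step_arm", "kwargs": {"motion": [[[0,0,0.7,0],[0,0,0,0]]]}}

```text
time: 16.38
ee_pos: [428.8, 346.8, 223.2]
eef_rot: [-0.0, 1.0, -0.024, 0.0]
force: [0.3, 0.2, 3.0]
finger_gap: 0.3
grip_force: 1.3
```

Call:
{"fn": "step_arm", "kwargs": {"motion": [[[0,0,0.7,0],[0,0,0,0]]]}}

```text
time: 16.55
ee_pos: [428.9, 346.8, 222.7]
eef_rot: [-0.0, 1.0, -0.024, 0.0]
force: [0.8, -0.4, 4.7]
finger_gap: -0.0
grip_force: 2.5
```

Call:
{"fn": "step_arm", "kwargs": {"motion": [[[0,0,0.7,0],[0,0,0,0],[0,0,0,0]]]}}

```text
time: 16.8
ee_pos: [428.8, 346.8, 222.5]
eef_rot: [-0.0, 1.0, -0.024, 0.001]
force: [-1.2, -1.6, 9.6]
finger_gap: -0.1
grip_force: 4.6
```

Call:
{"fn": "step_arm", "kwargs": {"motion": [[[0,0,0.6,0],[0,0,0,0],[0,0,0,0],[0,0,0,0]]]}}

```text
time: 17.13
ee_pos: [428.8, 346.8, 222.3]
eef_rot: [-0.0, 1.0, -0.024, 0.001]
force: [-2.0, -2.2, 14.4]
finger_gap: 0.1
grip_force: 6.7
```

Call:
{"fn": "step_arm", "kwargs": {"motion": [[[0,0,0,0],[0,0,-10,0],[0,0,-30,0],[0,0,-35,0],[0,0,-35,0]]]}}

```text
time: 17.55
ee_pos: [428.4, 346.7, 332.2]
eef_rot: [0.0, 1.0, -0.024, -0.001]
force: [-0.9, 0.8, -0.3]
finger_gap: -0.0
grip_force: 0.0
```

Call:
{"fn": "step_arm", "kwargs": {"motion": [[[4,38,-14,0],[4,38,-14,0],[4,38,-14,0],[4,38,-14,0],[4,38,-14,0]]], "claw": 1}}

```text
time: 17.97
ee_pos: [439.0, 154.5, 401.8]
eef_rot: [-0.0, 1.0, -0.024, -0.0]
force: [0.7, 0.1, 0.0]
finger_gap: 60.6
grip_force: 0.0
```

Call:
{"fn": "step_arm", "kwargs": {"motion": [[[4,39,-10,0],[4,39,-10,0],[4,39,0,0],[4,39,0,0],[4,39,0,0]]]}}

```text
time: 18.38
ee_pos: [449.5, -41.4, 421.4]
eef_rot: [-0.0, 1.0, -0.024, 0.0]
force: [0.6, -0.6, 0.8]
finger_gap: 85.1
grip_force: 0.0
```

Call:
{"fn": "step_arm", "kwargs": {"motion": [[[4,39,0,0],[4,39,0,0],[4,39,0,0],[4,39,0,0],[4,39,0,0]]]}}

```text
time: 18.8
ee_pos: [460.2, -237.3, 421.2]
eef_rot: [-0.0, 1.0, -0.024, -0.0]
force: [1.3, 0.3, -0.3]
finger_gap: 85.5
grip_force: 0.0
```

Call:
{"fn": "step_arm", "kwargs": {"motion": [[[5,39,0,0],[8,39,0,0],[0,11,0,0],[0,0,0,0],[0,0,0,0]]]}}

```text
time: 19.22
ee_pos: [469.2, -324.8, 420.7]
eef_rot: [-0.001, 1.0, -0.024, -0.0]
force: [0.1, 0.7, 0.4]
finger_gap: 85.4
grip_force: 0.0
```

```bash
python3 - <<'E'
from h import *
p=cam('wrist','wrist8.png')
s=state();print(S(s['ee_pos']),s['ee_pos'],s['force'],s['eef_rot'],s['joints'],s['time'])
np.savez('w8.npz',**{k:np.array(p[k]) for k in('rvec','tvec','intrinsics')})
for n in 'gauge knob switch transformer coil'.split():
    for r in viewer.regions_of(p,n)[:2]:
        m=r['pixels'].astype(np.uint8); c=max(cv2.findContours(m,0,2)[0],key=len)
        print(n,np.round(r['pixel']),round(r['conf'],2),onz(p,r['pixel'],30).round(1),cv2.minAreaRect(c))
E
```

```text
[ -89.31356539 -344.74015127] [ 469.34813034 -323.95768176  421.00784669] [-0.17724686 -0.79548107  0.1415394 ] [-4.59792043e-04  9.99714709e-01 -2.38798885e-02 -1.98395510e-04] [-8.11713475e-01  4.06201639e-01  1.20875919e+00  3.67748194e-04
  1.52756354e+00  8.06831110e-01] 19.2667
knob [309.  40.] 0.74 [ 594.1 -323.7   30. ] ((308.9554443359375, 43.9455451965332), (43.682132720947266, 50.05037307739258), 5.710593223571777)
switch [371. 228.] 0.61 [ 438.6 -369.9   30. ] ((370.5640563964844, 228.6479949951172), (28.35334587097168, 38.818145751953125), 10.30484676361084)
transformer [274. 140.] 0.68 [ 519.1 -289.9   30. ] ((273.72625732421875, 140.12774658203125), (61.42831039428711, 46.56249237060547), 19.98310661315918)
transformer [ 41. 127.] 0.48 [539.  -96.4  30. ] ((48.5, 119.5), (239.0, 97.0), 90.0)
coil [290. 242.] 0.96 [ 428.4 -296.8   30. ] ((286.8348693847656, 239.0504608154297), (39.5582275390625, 46.550357818603516), 16.699243545532227)
```

View pics/wrist8.png

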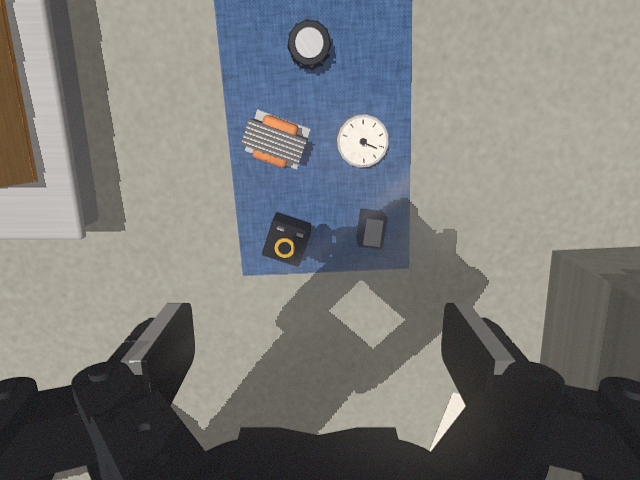

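```bash
cat >> h.py <<'E'
from scipy.optimize import minimize
from scipy.spatial.transform import Rotation as Ro
DIM=dict(gauge=(44,0,30),knob=(34,0,30),switch=(30,22,28),transformer=(38,50,34),coil=(36,36,32))
def solid(n,x,y,yaw,z0=0):
    a,b,h=DIM[n]
    if b==0: t=np.linspace(0,2*np.pi,40,endpoint=False);q=a/2*np.c_[np.cos(t),np.sin(t)]
    else: q=np.array([(-a,-b),(a,-b),(a,b),(-a,b)])/2.
    c,s=np.cos(yaw),np.sin(yaw);q=q@np.array([[c,s],[-s,c]])+[x,y]
    return np.vstack([np.c_[q,np.full(len(q),z0)],np.c_[q,np.full(len(q),z0+h)]])
def fit(p,n,near=None,z0=0,conf=.3,verbose=0):
    best=None
    for r in viewer.regions_of(p,n):
        g=onz(p,r['pixel'],z0+15)
        if r['conf']<conf or r['pixels'].sum()<150 or (near is not None and np.hypot(*(g[:2]-near))>60): continue
        m=r['pixels'].astype(np.uint8);k=max(cv2.findContours(m,0,2)[0],key=cv2.contourArea)
        K=8;ox,oy,w,h=cv2.boundingRect(k);ox-=12;oy-=12;w+=24;h+=24;f=4
        M=np.zeros((h*f,w*f),np.uint8);cv2.drawContours(M,[((k.reshape(-1,2)-[ox,oy])*f+f//2).astype(np.int32)],-1,1,-1)
        M=cv2.dilate(M,np.ones((f,f),np.uint8))
        def cost(v):
            hull=cv2.convexHull(((proj(p,solid(n,v[0],v[1],v[2]/20,z0))-[ox,oy]+.5)*f).astype(np.float32))
            I=np.zeros_like(M);cv2.fillConvexPoly(I,(hull*16).astype(np.int32),1,shift=4)
            return 1-(M&I).sum()/max(1,(M|I).sum())
        for yw in ([0] if DIM[n][1]==0 else np.arange(-.7,.8,.35) if n=='coil' else np.arange(-1.4,1.6,.35)):
            o=minimize(cost,[g[0],g[1],yw*20],method='Nelder-Mead',options=dict(initial_simplex=[[g[0],g[1],yw*20],[g[0]+4,g[1],yw*20],[g[0],g[1]+4,yw*20],[g[0],g[1],yw*20+4]],xatol=.05,fatol=1e-4))
            if best is None or o.fun<best[3]: best=(o.x[0],o.x[1],o.x[2]/20,o.fun,r['conf'])
    return best
def tool(s,xy):  # world xy target -> tool-frame shift
    R=Ro.from_quat(np.roll(s['eef_rot'],-1)).as_matrix();d=np.array([xy[0]-s['ee_pos'][0],xy[1]-s['ee_pos'][1],0])
    yaw=np.arctan2(R[1,0],R[0,0]);return (R.T@d).round(1),round(yaw,3)
E
python3 - <<'E'
from h import *
p=cam('wrist');s=state()
for n in DIM:
    b=fit(p,n);print(n,None if b is None else np.round(b,3),None if b is None else tool(s,b[:2]))
print('dial',onz(p,(362,141),30),'cap',onz(p,(309,43),30))
E
```

```text
gauge [ 5.13989e+02 -3.64101e+02  1.26000e-01  2.50000e-02  9.70000e-01] (array([46.3, 37.9,  0. ]), np.float64(-0.047))
knob [ 5.92261e+02 -3.23360e+02  1.04000e-01  3.90000e-02  7.60000e-01] (array([122.6,  -6.5,   0. ]), np.float64(-0.047))
switch [ 4.33493e+02 -3.71798e+02 -1.59000e-01  4.00000e-02  6.70000e-01] (array([-33.7,  49.4,  -0. ]), np.float64(-0.047))
transformer [ 5.17897e+02 -2.90101e+02  2.75800e+00  1.06000e-01  6.30000e-01] (array([ 46.7, -36.2,   0. ]), np.float64(-0.047))
coil [ 4.27614e+02 -2.93255e+02  1.19300e+00  5.00000e-02  7.80000e-01] (array([-43.3, -28.8,  -0. ]), np.float64(-0.047))
dial [ 515.15116553 -363.32030977   30.        ] cap [ 593.11027986 -322.69514891   30.        ]
```

Call:
{"fn": "step_arm", "kwargs": {"motion": [[[40,-2,0,0],[40,-2,0,0],[40,-2,40,0],[2.6,-0.5,40,0],[0,0,41,0]]]}}

```text
time: 20.23
ee_pos: [583.0, -323.7, 309.2]
eef_rot: [0.001, 1.0, -0.023, 0.001]
force: [0.4, -0.4, -0.8]
finger_gap: 85.1
grip_force: 0.0
```

Call:
{"fn": "step_arm", "kwargs": {"motion": [[[0,0,0,0],[0,0,0,0],[0,0,0,0]]], "claw": 0.75}}

```text
time: 20.48
ee_pos: [581.8, -324.8, 313.5]
eef_rot: [0.001, 1.0, -0.024, 0.002]
force: [0.0, -0.4, 0.4]
finger_gap: 64.2
grip_force: 0.0
```

```bash
python3 - <<'E'
from h import *
p=cam('wrist','wrist9.png');s=state()
b=fit(p,'knob');print(np.round(b,3),tool(s,b[:2]),s['ee_pos'],s['finger_gap'])
g=cv2.cvtColor(p['image'],cv2.COLOR_RGB2GRAY)
u=proj(p,[b[0],b[1],30])[0];print(u)
x,y=u.astype(int);sub=(g[y-45:y+45,x-45:x+45]>140).astype(np.uint8)
nb,l,st,ce=cv2.connectedComponentsWithStats(sub)
for i in range(1,nb):
    if st[i,4]>150: print(st[i],ce[i]+[x-45,y-45],onz(p,ce[i]+[x-45,y-45],30))
E
```

```text
[ 5.92116e+02 -3.23236e+02  1.95000e-01  4.10000e-02  9.60000e-01] (array([10.3, -2.1,  0. ]), np.float64(-0.049)) [ 581.73120951 -324.79831554  314.08715179] 64.18303905331503
[313.68307478 214.65399245]
[ 28  28  36  35 984] [313.42174797 213.90955285] [ 592.59722318 -323.09803772   30.        ]
```

Call:
{"fn": "step_arm", "kwargs": {"motion": [[[10.6,-2,20,0],[0,0,30,0],[0,0,30,0],[0,0,30,0],[0,0,15,0]]]}}

```text
time: 21.0
ee_pos: [592.0, -323.0, 184.4]
eef_rot: [-0.0, 1.0, -0.024, -0.0]
force: [0.3, 0.3, -0.2]
finger_gap: 64.1
grip_force: 0.0
```

Call:
{"fn": "step_arm", "kwargs": {"motion": [[[0,0,4,0],[0,0,0,0],[0,0,0,0]]]}}

```text
time: 21.25
ee_pos: [592.7, -323.4, 184.0]
eef_rot: [0.001, 1.0, -0.024, 0.002]
force: [-0.0, -0.3, 0.8]
finger_gap: 64.2
grip_force: 0.0
```

```bash
python3 - <<'E'
from h import *
p=cam('wrist','wrist10.png');s=state();print(s['ee_pos'],s['force'],s['finger_gap'])
print(tool(s,(592.4,-323.2)))
E
```

```text
[ 592.70808976 -323.31439856  184.17222646] [0.60521248 0.68742696 1.1629659 ] 63.65494981925476
(array([-0.3, -0.1, -0. ]), np.float64(-0.048))
```

View pics/wrist10.png

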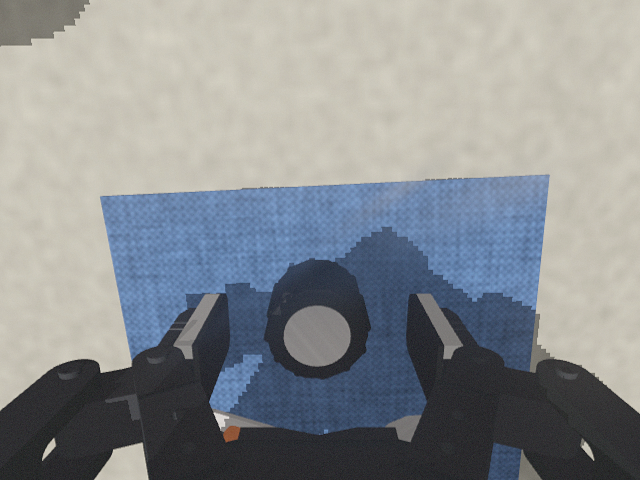

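Call:
{"fn": "step_arm", "kwargs": {"motion": [[[0,0,0,0],[0,0,0,0],[0,0,0,0],[0,0,0,0],[0,0,0,0]]], "claw": 0, "force": 40}}

```text
time: 21.72
ee_pos: [592.5, -323.0, 183.0]
eef_rot: [0.001, 1.0, -0.024, 0.001]
force: [-1.6, 0.3, 6.0]
finger_gap: 32.9
grip_force: 39.6
```

Call:
{"fn": "step_arm", "kwargs": {"motion": [[[0,0,-10,0],[0,0,-30,0],[0,0,-40,0],[0,0,-40,0],[0,0,-36,0]]]}}

```text
time: 22.13
ee_pos: [592.0, -322.6, 340.9]
eef_rot: [0.0, 1.0, -0.024, 0.001]
force: [0.3, -0.0, 0.4]
finger_gap: 32.3
grip_force: 39.8
```

Call:
{"fn": "step_arm", "kwargs": {"motion": [[[-7.5,-37.5,0,0],[-7.5,-37.5,0,0],[-7.5,-37.5,0,0],[-7.5,-37.5,0,0],[-7.5,-37.5,0,0]]]}}

```text
time: 22.55
ee_pos: [563.1, -132.1, 338.4]
eef_rot: [0.0, 1.0, -0.024, 0.0]
force: [0.8, 0.7, -0.3]
finger_gap: 32.7
grip_force: 39.8
```

Call:
{"fn": "step_arm", "kwargs": {"motion": [[[-7.5,-37.5,0,0],[-7.5,-37.5,0,0],[-7.5,-37.5,0,0],[-7,-38,0,0],[0,0,0,0]]]}}

```text
time: 22.97
ee_pos: [540.1, 23.4, 338.5]
eef_rot: [-0.001, 1.0, -0.021, -0.0]
force: [0.9, 0.7, -1.0]
finger_gap: 33.1
grip_force: 39.9
```

Call:
{"fn": "step_arm", "kwargs": {"motion": [[[0,0,0,0],[0,0,0,0]]]}}

```text
time: 23.13
ee_pos: [541.7, 17.7, 338.1]
eef_rot: [0.0, 1.0, -0.024, 0.0]
force: [-0.1, -0.4, 0.1]
finger_gap: 32.6
grip_force: 39.9
```

```bash
python3 - <<'E'
from h import *
p=cam('wrist','wrist11.png');s=state();print(s['ee_pos'],S(s['ee_pos']),s['force'],s['finger_gap'],s['grip_force'])
np.savez('w11.npz',**{k:np.array(p[k]) for k in('rvec','tvec','intrinsics')})
im=p['image'][:,:,::-1].copy()
t=np.linspace(0,6.283,60)
for c,r in(((-33,0),19),((-33,75),24)):
    cv2.polylines(im,[proj(p,[W((c[0]+r*np.cos(a),c[1]+r*np.sin(a)),71) for a in t]).round().astype(int)],True,(0,0,255),1)
for c,(a,b) in(((-33,-75),(17,13)),((33,52),(21,27)),((33,-52),(20,20))):
    cv2.polylines(im,[proj(p,[W((c[0]+i*a,c[1]+j*b),71) for i,j in((-1,-1),(1,-1),(1,1),(-1,1))]).round().astype(int)],True,(0,0,255),1)
cv2.imwrite('pics/m11.png',cv2.resize(im[80:420,40:600],(800,486),interpolation=cv2.INTER_CUBIC))
E
```

```text
[541.81731108  17.14655211 337.91988397] [-33.29456984  -0.55160896] [-0.34481754 -0.49987751 -0.68635548] 32.53663263903632 39.91771459579468
```

View pics/m11.png

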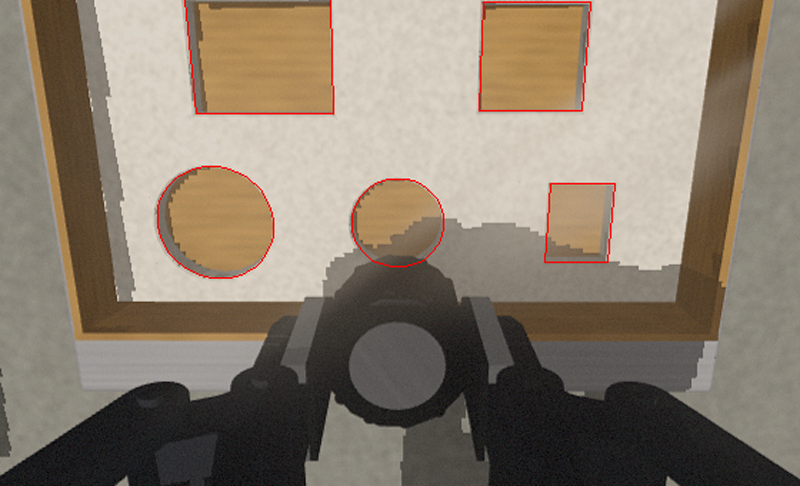

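Call:
{"fn": "step_arm", "kwargs": {"motion": [[[0.4,-0.5,10,0],[0,0,25,0],[0,0,25,0],[0,0,20,0],[0,0,0,0]]]}}

```text
time: 23.6
ee_pos: [541.4, 17.4, 253.4]
eef_rot: [-0.001, 1.0, -0.025, -0.004]
force: [-0.6, -0.4, -1.3]
finger_gap: 32.4
grip_force: 39.9
```

Call:
{"fn": "step_arm", "kwargs": {"motion": [[[0,0,3,0],[0,0,0,0]]]}}

```text
time: 23.77
ee_pos: [542.4, 17.8, 254.9]
eef_rot: [0.0, 1.0, -0.025, 0.0]
force: [-0.4, 0.2, 0.4]
finger_gap: 32.6
grip_force: 39.9
```

```bash
python3 - <<'E'
from h import *
s=state();print(s['ee_pos'],S(s['ee_pos']),s['force'],s['finger_gap'],s['grip_force'],s['time'])
E
```

```text
[542.39853286  17.83125402 254.90395277] [-32.74687057   0.16019226] [-0.39778037  0.19524796  0.35331645] 32.649077651063415 39.91738736629486 23.7667
```

Call:
{"fn": "step_arm", "kwargs": {"motion": [[[0,0,2,0],[0,0,2,0],[0,0,0,0]]]}}

```text
time: 24.02
ee_pos: [542.1, 18.4, 251.0]
eef_rot: [0.0, 1.0, -0.024, 0.0]
force: [0.4, -0.6, 0.6]
finger_gap: 32.5
grip_force: 39.9
```

Call:
{"fn": "step_arm", "kwargs": {"motion": [[[0,0,2,0],[0,0,2,0],[0,0,0,0]]]}}

```text
time: 24.27
ee_pos: [542.0, 18.5, 246.3]
eef_rot: [-0.0, 1.0, -0.024, -0.0]
force: [-0.9, 0.2, -0.2]
finger_gap: 32.7
grip_force: 39.9
```

Call:
{"fn": "step_arm", "kwargs": {"motion": [[[0,0,1,0],[0,0,1,0],[0,0,0,0]]]}}

```text
time: 24.52
ee_pos: [542.0, 18.4, 244.4]
eef_rot: [-0.0, 1.0, -0.024, -0.0]
force: [0.7, 0.1, -0.1]
finger_gap: 32.5
grip_force: 39.9
```

Call:
{"fn": "step_arm", "kwargs": {"motion": [[[0,0,1,0],[0,0,0,0],[0,0,0,0]]]}}

```text
time: 24.77
ee_pos: [542.1, 18.5, 243.9]
eef_rot: [0.0, 1.0, -0.024, 0.0]
force: [-2.0, 0.4, 4.3]
finger_gap: 32.5
grip_force: 40.4
```

Call:
{"fn": "step_arm", "kwargs": {"motion": [[[0,0,0,0],[0,0,0,0],[0,0,0,0],[0,0,-10,0],[0,0,-30,0]]], "claw": 0.7}}

```text
time: 25.18
ee_pos: [541.5, 18.4, 281.2]
eef_rot: [-0.001, 1.0, -0.024, -0.004]
force: [-0.3, -0.1, 0.4]
finger_gap: 59.9
grip_force: 0.0
```

Call:
{"fn": "step_arm", "kwargs": {"motion": [[[0,0,-35,0],[0,0,-20,0],[-1,38,0,0],[-1,38,0,0],[-1,38,0,0]]]}}

```text
time: 25.6
ee_pos: [533.2, -96.1, 339.9]
eef_rot: [0.0, 1.0, -0.023, 0.001]
force: [0.2, -0.1, 0.2]
finger_gap: 60.0
grip_force: 0.0
```

Call:
{"fn": "step_arm", "kwargs": {"motion": [[[-1,38,0,0],[-1,38,0,0],[-1,38,0,0],[-2,40,0,0],[-2,40,0,0]]]}}

```text
time: 26.02
ee_pos: [516.7, -290.5, 339.4]
eef_rot: [0.0, 1.0, -0.024, 0.0]
force: [0.5, 0.0, 0.7]
finger_gap: 59.9
grip_force: 0.0
```

Call:
{"fn": "step_arm", "kwargs": {"motion": [[[0,0,15,0.09],[0,0,15,0.09],[0,0,0,0.1],[0,0,0,0],[0,0,0,0]]], "claw": 0.77}}

```text
time: 26.43
ee_pos: [517.3, -288.8, 309.3]
eef_rot: [0.0, 0.987, -0.162, 0.0]
force: [0.5, 0.7, 0.2]
finger_gap: 65.8
grip_force: 0.0
```

```bash
python3 - <<'E'
from h import *
p=cam('wrist','wrist12.png');s=state();print(s['ee_pos'],s['finger_gap'],s['time'])
for n in DIM:
    b=fit(p,n);print(n,None if b is None else (np.round(b,3),tool(s,b[:2])))
E
```

```text
[ 517.33797096 -288.68661658  309.43746166] 66.03482639425235 26.4833
gauge (array([ 5.14234e+02, -3.63821e+02,  6.80000e-02,  2.60000e-02,
        9.60000e-01]), (array([21. , 72.2,  0.1]), np.float64(-0.325)))
knob None
switch (array([ 4.33367e+02, -3.71861e+02, -1.25000e-01,  8.80000e-02,
        5.50000e-01]), (array([-53. , 105.6,  -0. ]), np.float64(-0.325)))
transformer None
coil (array([ 4.27111e+02, -2.92700e+02,  1.19300e+00,  5.10000e-02,
        7.70000e-01]), (array([-84.2,  32.6,  -0.1]), np.float64(-0.325)))
```

View pics/wrist12.png

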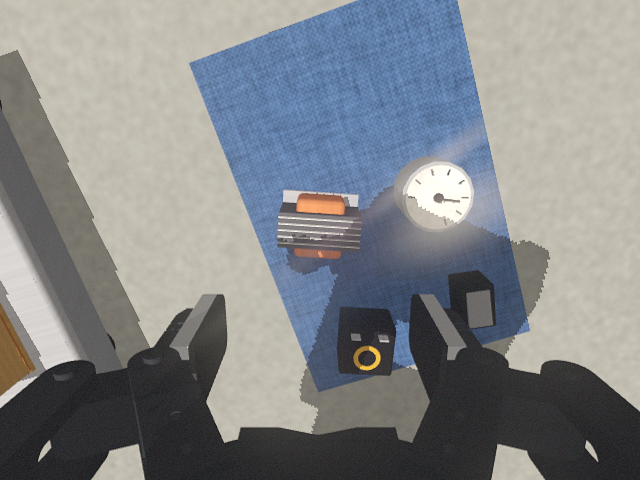

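```bash
python3 - <<'E'
from h import *
p=cam('wrist');s=state()
for z in (30,34): 
  for px in((319.5,228.5),(319.5,206),(319.5,250)): print(z,px,onz(p,px,z),tool(s,onz(p,px,z)))
print(proj(p,solid('transformer',518,-290,-.37)).round())
im=cv2.resize(p['image'][175:275,255:385,::-1],(780,600),interpolation=cv2.INTER_CUBIC);cv2.imwrite('pics/t.png',im)
for r in viewer.regions_of(p,'transformer'): print(r['conf'],r['pixel'])
for n in('side','scene'):
    q=cam(n);b=fit(q,'transformer',(518,-290));print(n,b)
E
```

```text
30 (319.5, 228.5) [ 518.63763434 -290.18675209   30.        ] (array([1.8, 1. , 0. ]), np.float64(-0.327))
30 (319.5, 206) [ 532.02451504 -294.70852973   30.        ] (array([15.9,  1. ,  0. ]), np.float64(-0.327))
30 (319.5, 250) [ 505.45546372 -285.73412077   30.        ] (array([-12.1,   1.1,  -0. ]), np.float64(-0.327))
34 (319.5, 228.5) [ 519.67930926 -290.51546521   34.        ] (array([2.9, 1. , 0. ]), np.float64(-0.327))
34 (319.5, 206) [ 532.85107349 -294.96458149   34.        ] (array([16.8,  1. ,  0. ]), np.float64(-0.327))
34 (319.5, 250) [ 506.70896559 -286.13438412   34.        ] (array([-10.8,   1. ,  -0. ]), np.float64(-0.327))
[[354. 246.]
 [358. 192.]
 [283. 189.]
 [282. 243.]
 [359. 262.]
 [363. 202.]
 [279. 199.]
 [278. 259.]]
0.87 [319.9, 223.2]
0.29 [29.6, 296.2]
side (np.float64(517.5357050773887), np.float64(-289.3065527364138), np.float64(-0.3661263925261489), np.float64(0.10365243495663778), 0.89)
scene (np.float64(518.3360782179126), np.float64(-290.9675353725281), np.float64(-0.6515521489232085), np.float64(0.15131495362723923), 0.7)
```

View pics/t.png

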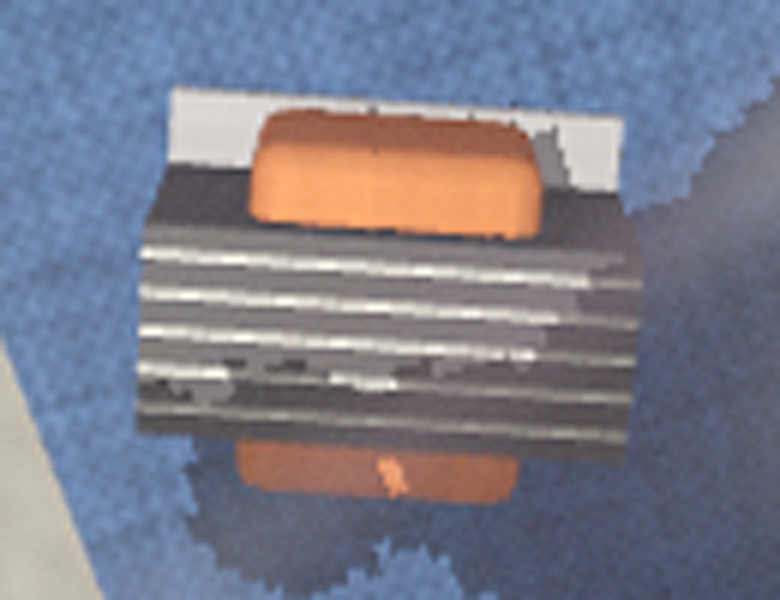

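Call:
{"fn": "step_arm", "kwargs": {"motion": [[[0.7,1,20,0.06],[0,0,30,0],[0,0,30,0],[0,0,30,0],[0,0,16,0]]]}}

```text
time: 27.45
ee_pos: [517.0, -289.5, 179.4]
eef_rot: [-0.001, 0.981, -0.193, -0.002]
force: [-0.5, 0.8, -0.1]
finger_gap: 65.7
grip_force: 0.0
```

Call:
{"fn": "step_arm", "kwargs": {"motion": [[[0,0,0,0],[0,0,0,0],[0,0,0,0]]]}}

```text
time: 27.7
ee_pos: [517.9, -290.2, 183.9]
eef_rot: [0.001, 0.981, -0.193, 0.001]
force: [0.0, -0.9, 0.2]
finger_gap: 65.5
grip_force: 0.0
```

Call:
{"fn": "step_arm", "kwargs": {"motion": [[[0,0,0,0],[0,0,0,0],[0,0,0,0],[0,0,0,0]]], "claw": 0, "force": 60}}

```text
time: 28.03
ee_pos: [517.9, -290.1, 184.4]
eef_rot: [0.001, 0.981, -0.193, 0.002]
force: [0.3, 1.0, 5.6]
finger_gap: 48.9
grip_force: 64.1
```

```bash
python3 - <<'E'
from h import *
s=state();print(s['ee_pos'],S(s['ee_pos']),tool(s,(0,0))[1],s['force'],s['finger_gap'],s['grip_force'],s['time'])
E
```

```text
[ 517.90426235 -290.07995034  184.44427545] [ -42.43886605 -308.57164005] -0.388 [0.27426784 1.01643253 5.63237966] 48.928725841644415 64.14937734603882 28.0333
```

Call:
{"fn": "step_arm", "kwargs": {"motion": [[[0,0,-10,0],[0,0,-35,0],[0,0,-40,-0.1],[0,0,-40,-0.12],[0,0,-30,-0.12]]]}}

```text
time: 28.45
ee_pos: [517.2, -289.5, 341.9]
eef_rot: [0.001, 1.0, -0.021, 0.001]
force: [1.1, -1.1, -2.9]
finger_gap: 48.8
grip_force: 63.6
```

Call:
{"fn": "step_arm", "kwargs": {"motion": [[[0,0,0,0],[7.5,-36,0,0],[7.5,-36,0,0],[7.5,-36,0,0],[7.5,-36,0,0]]]}}

```text
time: 28.87
ee_pos: [554.2, -145.9, 337.6]
eef_rot: [-0.0, 1.0, -0.025, -0.0]
force: [0.5, 0.2, -2.8]
finger_gap: 48.8
grip_force: 63.7
```

Call:
{"fn": "step_arm", "kwargs": {"motion": [[[7.5,-36,0,0],[7.5,-36,0,0],[7.5,-36,0,0],[7.5,-36,0,0],[7.5,-36,0,0]]]}}

```text
time: 29.28
ee_pos: [600.4, 32.4, 337.6]
eef_rot: [-0.0, 1.0, -0.025, -0.0]
force: [1.5, -0.3, -2.9]
finger_gap: 48.9
grip_force: 63.7
```

Call:
{"fn": "step_arm", "kwargs": {"motion": [[[7.5,-36,0,0],[0,0,0,0],[0,0,0,0],[0,0,0,0]]]}}

```text
time: 29.62
ee_pos: [609.6, 65.9, 337.3]
eef_rot: [0.0, 1.0, -0.024, -0.0]
force: [0.5, 0.2, -2.1]
finger_gap: 49.1
grip_force: 63.8
```

```bash
cat >> h.py <<'E'
def tgt(s,q):
    print('to tgt',tool(s,W(q)),'S',S(s['ee_pos']).round(2),'z',s['ee_pos'][2].round(1),'F',s['force'].round(1),'gap',round(s['finger_gap'],1),'t',s['time'])
E
python3 - <<'E'
from h import *
tgt(state(),(33,52))
p=cam('wrist','wrist13.png');s=state()
im=p['image'][:,:,::-1].copy()
for c,(a,b) in(((-33,-75),(17,13)),((33,52),(21,27)),((33,-52),(20,20))):
    cv2.polylines(im,[proj(p,[W((c[0]+i*a,c[1]+j*b),71) for i,j in((-1,-1),(1,-1),(1,1),(-1,1))]).round().astype(int)],True,(0,0,255),1)
b=fit(p,'knob',W((-33,0)),61);print('knob', b, None if b is None else S(b[:2]))
cv2.imwrite('pics/m13.png',im)
E
```

```text
to tgt (array([ 1. , -0.6, -0. ]), np.float64(-0.049)) S [32.04 51.44] z 337.3 F [ 0.5  0.2 -2.1] gap 49.1 t 29.6167
knob None None
```

```bash
python3 - <<'E'
from h import *
p=cam('wrist');s=state()
b=fit(p,'transformer',s['ee_pos'][:2],s['ee_pos'][2]-184.,.2);print(b)
if b: print(tool(s,b[:2]))
E
```

```text
(np.float64(608.5396033284455), np.float64(65.53906450973074), np.float64(-0.04992850772442382), np.float64(0.16507181911661462), 0.75)
(array([-1.2, -0.6,  0. ]), np.float64(-0.05))
```

Call:
{"fn": "step_arm", "kwargs": {"motion": [[[1,-0.6,15,0],[0,0,25,0],[0,0,25,0],[0,0,16,0],[0,0,0,0]]]}}

```text
time: 30.23
ee_pos: [610.3, 65.8, 253.2]
eef_rot: [-0.0, 1.0, -0.025, -0.003]
force: [0.6, 0.4, -2.5]
finger_gap: 48.9
grip_force: 63.6
```

Call:
{"fn": "step_arm", "kwargs": {"motion": [[[0,0,0,0],[0,0,0,0]]]}}

```text
time: 30.4
ee_pos: [611.2, 66.2, 258.0]
eef_rot: [0.0, 1.0, -0.024, 0.001]
force: [0.8, 0.2, -2.7]
finger_gap: 48.8
grip_force: 63.7
```

```bash
python3 - <<'E'
from h import *
tgt(state(),(33,52))
E
```

```text
to tgt (array([-0.7, -0.3, -0. ]), np.float64(-0.049)) S [33.65 51.74] z 258.0 F [ 0.8  0.2 -2.7] gap 48.8 t 30.4
```

Call:
{"fn": "step_arm", "kwargs": {"motion": [[[0,-0.3,2,0],[0,0,2,0],[0,0,0,0]]]}}

```text
time: 30.65
ee_pos: [610.8, 66.9, 252.9]
eef_rot: [0.0, 1.0, -0.024, 0.0]
force: [-0.5, -0.5, -2.0]
finger_gap: 49.0
grip_force: 63.7
```

Call:
{"fn": "step_arm", "kwargs": {"motion": [[[0,0,2,0],[0,0,2,0],[0,0,0,0]]]}}

```text
time: 30.9
ee_pos: [610.8, 66.9, 248.2]
eef_rot: [-0.0, 1.0, -0.024, -0.0]
force: [-0.2, 0.6, -2.7]
finger_gap: 48.6
grip_force: 63.7
```

Call:
{"fn": "step_arm", "kwargs": {"motion": [[[0,0,2,0],[0,0,1,0],[0,0,0,0]]]}}

```text
time: 31.15
ee_pos: [610.9, 66.9, 245.6]
eef_rot: [-0.0, 1.0, -0.024, -0.0]
force: [0.3, 0.1, -3.2]
finger_gap: 48.9
grip_force: 63.9
```

Call:
{"fn": "step_arm", "kwargs": {"motion": [[[0,0,1,0],[0,0,0,0],[0,0,0,0]]]}}

```text
time: 31.4
ee_pos: [610.8, 67.0, 245.5]
eef_rot: [0.0, 1.0, -0.024, 0.0]
force: [-3.1, -0.1, 4.3]
finger_gap: 49.1
grip_force: 64.7
```

Call:
{"fn": "step_arm", "kwargs": {"motion": [[[0,0,0,0],[0,0,0,0],[0,0,0,0],[0,0,-10,0],[0,0,-30,0]]], "claw": 0.75}}

```text
time: 31.82
ee_pos: [610.4, 66.9, 281.8]
eef_rot: [-0.0, 1.0, -0.024, -0.004]
force: [0.3, -0.4, -0.3]
finger_gap: 64.3
grip_force: 0.0
```

Call:
{"fn": "step_arm", "kwargs": {"motion": [[[0,0,-35,0],[0,0,-20,0],[-7,39,0,0],[-7,39,0,0],[-7,39,0,0]]]}}

```text
time: 32.23
ee_pos: [583.7, -49.7, 340.8]
eef_rot: [0.0, 1.0, -0.023, 0.001]
force: [0.9, -0.6, -0.9]
finger_gap: 64.0
grip_force: 0.0
```

Call:
{"fn": "step_arm", "kwargs": {"motion": [[[-7,40,0,0],[-7,40,0,0],[-7,40,0,0],[-7,40,0,0],[-7,40,0,0]]]}}

```text
time: 32.65
ee_pos: [538.9, -248.8, 340.5]
eef_rot: [0.0, 1.0, -0.024, 0.0]
force: [0.6, 0.3, 0.5]
finger_gap: 64.1
grip_force: 0.0
```

Call:
{"fn": "step_arm", "kwargs": {"motion": [[[-7,40,0,0],[-7,40,0,0],[-6,38,15,0],[0,0,15,0],[0,0,0,0]]]}}

```text
time: 33.07
ee_pos: [512.9, -365.6, 307.1]
eef_rot: [-0.002, 1.0, -0.026, -0.002]
force: [-0.5, 0.7, -0.5]
finger_gap: 64.0
grip_force: 0.0
```

Call:
{"fn": "step_arm", "kwargs": {"motion": [[[0,0,0,0],[0,0,0,0]]]}}

```text
time: 33.23
ee_pos: [514.5, -363.0, 310.9]
eef_rot: [0.0, 1.0, -0.023, 0.001]
force: [-0.4, -0.5, 0.9]
finger_gap: 64.0
grip_force: 0.0
```

```bash
python3 - <<'E'
from h import *
p=cam('wrist','wrist14.png');s=state();print(s['ee_pos'],s['finger_gap'],s['time'])
for n in DIM:
    b=fit(p,n);print(n,None if b is None else (np.round(b,3),tool(s,b[:2])))
q=cam('side','side14.png')
for n,c in(('knob',(-33,0)),('transformer',(33,52))):
    b=fit(q,n,W(c),61);print(n,b and (np.round(b,3),S(b[:2])))
E
```

```text
[ 514.56051649 -362.84303424  311.0787215 ] 64.3496014925429 33.2833
gauge (array([ 5.14123e+02, -3.63985e+02, -9.90000e-02,  2.60000e-02,
        6.40000e-01]), (array([-0.4,  1.2,  0. ]), np.float64(-0.047)))
knob None
switch (array([ 4.33201e+02, -3.71619e+02, -1.47000e-01,  3.50000e-02,
        7.80000e-01]), (array([-80.9,  12.6,  -0.1]), np.float64(-0.047)))
transformer None
coil (array([ 426.784, -292.716,    1.179,    0.48 ,    0.82 ]), (array([-91. , -66. ,  -0.2]), np.float64(-0.047)))
knob None
transformer None
```

Call:
{"fn": "step_arm", "kwargs": {"motion": [[[-0.4,1.2,20,0],[0,0,30,0],[0,0,30,0],[0,0,30,0],[0,0,17,0]]]}}

```text
time: 34.1
ee_pos: [513.1, -364.6, 179.4]
eef_rot: [-0.001, 1.0, -0.024, -0.001]
force: [0.6, -0.7, 0.4]
finger_gap: 64.0
grip_force: 0.0
```

Call:
{"fn": "step_arm", "kwargs": {"motion": [[[0,0,0,0],[0,0,0,0],[0,0,0,0]]]}}

```text
time: 34.35
ee_pos: [513.9, -365.4, 184.1]
eef_rot: [0.001, 1.0, -0.024, 0.001]
force: [0.4, 0.1, 0.5]
finger_gap: 64.3
grip_force: 0.0
```

Call:
{"fn": "step_arm", "kwargs": {"motion": [[[0,0,0,0],[0,0,0,0],[0,0,0,0],[0,0,0,0],[0,0,0,0]]], "claw": 0, "force": 50}}

```text
time: 34.77
ee_pos: [513.8, -365.2, 184.6]
eef_rot: [0.001, 1.0, -0.024, 0.001]
force: [-1.2, 0.9, 6.1]
finger_gap: 42.3
grip_force: 50.4
```

```bash
python3 - <<'E'
from h import *
s=state();print(tool(s,(514.15,-363.9)));tgt(s,(-33,75))
E
```

```text
(array([ 0.3, -1.4, -0. ]), np.float64(-0.048))
to tgt (array([   9.9, -458.8,   -0.9]), np.float64(-0.048)) S [ -42.93 -383.84] z 184.6 F [-1.2  0.9  6.1] gap 42.3 t 34.7667
```

Call:
{"fn": "step_arm", "kwargs": {"motion": [[[0,0,-10,0],[0,0,-35,0],[0,0,-40,0],[0,0,-40,0],[0,0,-30,0]]]}}

```text
time: 35.18
ee_pos: [513.3, -364.7, 342.3]
eef_rot: [0.002, 1.0, -0.024, 0.002]
force: [0.3, -0.4, -1.7]
finger_gap: 42.2
grip_force: 51.1
```

Call:
{"fn": "step_arm", "kwargs": {"motion": [[[0.8,-38.2,0,0],[0.8,-38.2,0,0],[0.8,-38.2,0,0],[0.8,-38.2,0,0],[0.8,-38.2,0,0]]]}}

```text
time: 35.6
ee_pos: [526.2, -172.7, 338.7]
eef_rot: [0.0, 1.0, -0.024, 0.001]
force: [0.6, -1.2, -0.7]
finger_gap: 42.2
grip_force: 51.3
```

Call:
{"fn": "step_arm", "kwargs": {"motion": [[[0.8,-38.2,0,0],[0.8,-38.2,0,0],[0.8,-38.2,0,0],[0.8,-38.2,0,0],[0.8,-38.2,0,0]]]}}

```text
time: 36.02
ee_pos: [539.4, 18.0, 338.8]
eef_rot: [0.0, 1.0, -0.024, 0.001]
force: [0.6, 0.3, -1.6]
finger_gap: 42.4
grip_force: 51.3
```

Call:
{"fn": "step_arm", "kwargs": {"motion": [[[0.8,-38.2,0,0],[0.8,-38.4,0,0],[0,0,0,0],[0,0,0,0],[0,0,0,0]]]}}

```text
time: 36.43
ee_pos: [545.1, 92.3, 338.2]
eef_rot: [0.0, 1.0, -0.024, 0.0]
force: [-0.5, 0.0, -1.8]
finger_gap: 42.2
grip_force: 51.3
```

```bash
python3 - <<'E'
from h import *
tgt(state(),(-33.3,75))
p=cam('wrist','wrist15.png');s=state()
for n,c in(('knob',(-33,0)),('transformer',(33,52))):
    b=fit(p,n,W(c),61);print(n,b and (np.round(b,3),S(b[:2])))
b=fit(p,'gauge',s['ee_pos'][:2],s['ee_pos'][2]-184.6);print(b and (np.round(b,3),tool(s,b[:2])))
E
```

```text
to tgt (array([ 0.4, -0.3,  0. ]), np.float64(-0.048)) S [-33.67  74.67] z 338.2 F [-0.5  0.  -1.8] gap 42.2 t 36.4333
knob (array([ 5.42058e+02,  1.86140e+01, -1.70000e-01,  7.20000e-02,
        7.40000e-01]), array([-33.12491959,   0.92617775]))
transformer (array([ 6.09399e+02,  6.73410e+01, -5.10000e-02,  1.29000e-01,
        9.80000e-01]), array([31.80088275, 52.82727074]))
(array([ 5.45165e+02,  9.25660e+01, -5.80000e-02,  2.10000e-02,
        8.60000e-01]), (array([-0. , -0.9, -0. ]), np.float64(-0.049)))
```

Call:
{"fn": "step_arm", "kwargs": {"motion": [[[0.4,0,15,0],[0,0,25,0],[0,0,25,0],[0,0,16,0],[0,0,0,0]]]}}

```text
time: 37.05
ee_pos: [545.1, 91.6, 253.6]
eef_rot: [-0.0, 1.0, -0.025, -0.003]
force: [-0.6, -0.3, -1.4]
finger_gap: 42.3
grip_force: 51.3
```

Call:
{"fn": "step_arm", "kwargs": {"motion": [[[0,0,0,0],[0,0,2,0],[0,0,0,0]]]}}

```text
time: 37.3
ee_pos: [545.9, 92.2, 255.6]
eef_rot: [0.0, 1.0, -0.024, 0.001]
force: [-0.3, 0.1, -0.8]
finger_gap: 42.1
grip_force: 51.3
```

```bash
python3 - <<'E'
from h import *
tgt(state(),(-33.2,75))
E
```

```text
to tgt (array([-0.4, -0.4, -0. ]), np.float64(-0.049)) S [-32.81  74.64] z 255.6 F [-0.3  0.1 -0.8] gap 42.1 t 37.3
```

Call:
{"fn": "step_arm", "kwargs": {"motion": [[[-0.3,0,2,0],[0,0,2,0],[0,0,0,0]]]}}

```text
time: 37.55
ee_pos: [545.2, 92.5, 250.6]
eef_rot: [0.0, 1.0, -0.024, -0.0]
force: [-0.4, -1.2, -1.7]
finger_gap: 42.1
grip_force: 51.3
```

Call:
{"fn": "step_arm", "kwargs": {"motion": [[[0,0,2,0],[0,0,2,0],[0,0,0,0]]]}}

```text
time: 37.8
ee_pos: [545.3, 92.5, 246.2]
eef_rot: [-0.0, 1.0, -0.024, -0.0]
force: [-0.7, 1.0, -2.2]
finger_gap: 41.7
grip_force: 51.3
```

Call:
{"fn": "step_arm", "kwargs": {"motion": [[[0,0,1,0],[0,0,0,0],[0,0,0,0]]]}}

```text
time: 38.05
ee_pos: [545.4, 92.5, 245.6]
eef_rot: [-0.0, 1.0, -0.024, 0.0]
force: [-1.5, 0.4, -0.6]
finger_gap: 42.4
grip_force: 51.4
```

Call:
{"fn": "step_arm", "kwargs": {"motion": [[[0,0,1,0],[0,0,0,0],[0,0,0,0]]]}}

```text
time: 38.3
ee_pos: [545.2, 92.5, 245.5]
eef_rot: [0.0, 1.0, -0.024, 0.0]
force: [-4.0, -0.1, 8.2]
finger_gap: 42.1
grip_force: 52.4
```

Call:
{"fn": "step_arm", "kwargs": {"motion": [[[0,0,0,0],[0,0,0,0],[0,0,0,0],[0,0,-10,0],[0,0,-30,0]]], "claw": 0.62}}

```text
time: 38.72
ee_pos: [544.8, 92.4, 282.2]
eef_rot: [-0.0, 1.0, -0.024, -0.004]
force: [-0.2, 0.2, 0.1]
finger_gap: 52.8
grip_force: 0.0
```

Call:
{"fn": "step_arm", "kwargs": {"motion": [[[0,0,-35,0],[0,0,-20,0],[-7.5,39,0,0],[-7.5,39,0,0],[-7.5,39,0,0]]]}}

```text
time: 39.13
ee_pos: [516.6, -24.1, 340.7]
eef_rot: [0.0, 1.0, -0.023, 0.001]
force: [1.0, -0.4, -1.2]
finger_gap: 52.8
grip_force: 0.0
```

Call:
{"fn": "step_arm", "kwargs": {"motion": [[[-7.5,39,0,0],[-7.5,39,0,0],[-7.5,39,0,0],[-7.5,39,0,0],[-7.5,39,0,0]]]}}

```text
time: 39.55
ee_pos: [469.5, -218.0, 340.4]
eef_rot: [0.0, 1.0, -0.024, 0.0]
force: [2.2, 0.6, 0.5]
finger_gap: 52.7
grip_force: 0.0
```

Call:
{"fn": "step_arm", "kwargs": {"motion": [[[-7.5,39,0,0],[-7.5,39,0,0],[-7.5,39,0,0],[-7.5,40,15,0],[0,0,15,0.1]]]}}

```text
time: 39.97
ee_pos: [431.4, -375.9, 310.9]
eef_rot: [0.002, 0.997, -0.076, 0.001]
force: [0.2, 0.6, 0.1]
finger_gap: 52.8
grip_force: 0.0
```

Call:
{"fn": "step_arm", "kwargs": {"motion": [[[0,0,0,0],[0,0,0,0],[0,0,0,0]]]}}

```text
time: 40.22
ee_pos: [433.6, -369.2, 311.3]
eef_rot: [0.0, 0.997, -0.072, 0.0]
force: [-0.2, 0.2, 1.0]
finger_gap: 53.4
grip_force: 0.0
```

```bash
python3 - <<'E'
from h import *
p=cam('wrist','wrist16.png');s=state();print(s['ee_pos'],s['finger_gap'],s['time'])
for n in ('switch','coil'):
    b=fit(p,n);print(n,None if b is None else (np.round(b,3),tool(s,b[:2])))
E
```

```text
[ 433.72880252 -369.10433947  311.49628655] 52.82095220874639 40.2667
switch (array([ 4.33823e+02, -3.71575e+02, -1.56000e-01,  3.10000e-02,
        6.60000e-01]), (array([0.4, 2.4, 0. ]), np.float64(-0.145)))
coil (array([ 4.27879e+02, -2.93187e+02,  1.16300e+00,  5.40000e-02,
        6.10000e-01]), (array([-16.7, -74.3,  -0.1]), np.float64(-0.145)))
```

Call:
{"fn": "step_arm", "kwargs": {"motion": [[[0.2,2.4,20,0.01],[0,0,30,0],[0,0,30,0],[0,0,30,0],[0,0,15.5,0]]]}}

```text
time: 40.78
ee_pos: [433.0, -371.4, 182.3]
eef_rot: [-0.001, 0.997, -0.078, -0.001]
force: [-0.3, 0.2, 0.1]
finger_gap: 52.8
grip_force: 0.0
```

Call:
{"fn": "step_arm", "kwargs": {"motion": [[[0,0,0,0],[0,0,0,0],[0,0,0,0]]]}}

```text
time: 41.03
ee_pos: [433.6, -372.6, 186.3]
eef_rot: [0.001, 0.997, -0.079, 0.001]
force: [0.8, 0.4, -0.0]
finger_gap: 53.0
grip_force: 0.0
```

Call:
{"fn": "step_arm", "kwargs": {"motion": [[[0,0,0,0],[0,0,0,0],[0,0,0,0],[0,0,0,0],[0,0,0,0]]], "claw": 0, "force": 35}}

```text
time: 41.45
ee_pos: [433.2, -372.6, 186.0]
eef_rot: [0.001, 0.997, -0.079, 0.001]
force: [-0.7, 0.6, 6.0]
finger_gap: 20.9
grip_force: 35.0
```

```bash
python3 - <<'E'
from h import *
s=state();print(tool(s,(433.7,-371.6)));tgt(s,(-33,-75))
E
```

```text
(array([ 0.3, -1. , -0. ]), np.float64(-0.158))
to tgt (array([  54.3, -328. ,   -0.4]), np.float64(-0.158)) S [-123.05 -395.02] z 186.0 F [-0.7  0.6  6. ] gap 20.9 t 41.45
```

Call:
{"fn": "step_arm", "kwargs": {"motion": [[[0,0,-10,0],[0,0,-35,0],[0,0,-40,-0.11],[0,0,-40,0],[0,0,-30,0]]]}}

```text
time: 41.87
ee_pos: [432.9, -372.1, 344.0]
eef_rot: [0.002, 1.0, -0.024, 0.001]
force: [0.2, -0.2, -0.4]
finger_gap: 21.2
grip_force: 34.4
```

Call:
{"fn": "step_arm", "kwargs": {"motion": [[[10,-35.6,0,0],[10,-35.6,0,0],[10,-35.6,0,0],[10,-35.6,0,0],[10,-35.6,0,0]]]}}

```text
time: 42.28
ee_pos: [491.5, -195.3, 340.7]
eef_rot: [0.0, 1.0, -0.024, 0.0]
force: [0.2, -0.4, -0.7]
finger_gap: 20.9
grip_force: 34.5
```

Call:
{"fn": "step_arm", "kwargs": {"motion": [[[10,-35.6,0,0],[10,-35.6,0,0],[10,-35.6,0,0],[9.8,-35.6,0,0],[0,0,0,0]]]}}

```text
time: 42.7
ee_pos: [538.8, -51.6, 340.7]
eef_rot: [-0.001, 1.0, -0.021, 0.001]
force: [0.3, 0.8, 0.4]
finger_gap: 21.2
grip_force: 34.5
```

Call:
{"fn": "step_arm", "kwargs": {"motion": [[[0,0,0,0],[0,0,0,0]]]}}

```text
time: 42.87
ee_pos: [538.0, -56.9, 340.2]
eef_rot: [0.0, 1.0, -0.024, 0.0]
force: [0.3, -0.6, -0.5]
finger_gap: 21.1
grip_force: 34.5
```

```bash
python3 - <<'E'
from h import *
tgt(state(),(-33.3,-75))
p=cam('wrist','wrist17.png');s=state()
for n,c in(('knob',(-33,0)),('transformer',(33,52)),('gauge',(-33,75))):
    b=fit(p,n,W(c),61);print(n,b and (np.round(b,3),S(b[:2])))
b=fit(p,'switch',s['ee_pos'][:2],s['ee_pos'][2]-186);print(b and (np.round(b,3),tool(s,b[:2])))
E
```

```text
to tgt (array([0.3, 0.3, 0. ]), np.float64(-0.048)) S [-33.57 -74.7 ] z 340.2 F [ 0.3 -0.6 -0.5] gap 21.1 t 42.8667
knob (array([5.4188e+02, 1.8756e+01, 1.0000e-01, 6.2000e-02, 7.7000e-01]), array([-33.30948132,   1.05903248]))
transformer (array([ 6.0995e+02,  6.8124e+01, -4.1000e-02,  1.4100e-01,  6.9000e-01]), array([32.31402812, 53.63655521]))
gauge (array([5.45451e+02, 9.30200e+01, 7.80000e-02, 6.20000e-02, 7.50000e-01]), array([-33.30598201,  75.40914856]))
(array([ 5.38427e+02, -5.65780e+01, -4.80000e-02,  5.00000e-02,
        8.90000e-01]), (array([ 0.4, -0.9, -0. ]), np.float64(-0.049)))
```

Call:
{"fn": "step_arm", "kwargs": {"motion": [[[0.2,0.8,15,0],[0,0,25,0],[0,0,25,0],[0,0,18,0],[0,0,0,0]]]}}

```text
time: 43.53
ee_pos: [537.6, -58.0, 253.5]
eef_rot: [-0.001, 1.0, -0.025, -0.003]
force: [-0.5, -0.5, -0.0]
finger_gap: 21.3
grip_force: 34.5
```

Call:
{"fn": "step_arm", "kwargs": {"motion": [[[0,0,0,0],[0,0,2,0],[0,0,0,0]]]}}

```text
time: 43.78
ee_pos: [538.6, -57.8, 255.8]
eef_rot: [0.0, 1.0, -0.024, 0.001]
force: [-0.1, -0.1, -0.4]
finger_gap: 21.0
grip_force: 34.5
```

```bash
python3 - <<'E'
from h import *
tgt(state(),(-33.4,-75.5))
E
```

```text
to tgt (array([-0.5, -0.1, -0. ]), np.float64(-0.048)) S [-32.95 -75.57] z 255.8 F [-0.1 -0.1 -0.4] gap 21.0 t 43.7833
```

Seat height expected ≈ 247.

Call:
{"fn": "step_arm", "kwargs": {"motion": [[[-0.3,0,2,0],[0,0,2,0],[0,0,0,0]]]}}

```text
time: 44.03
ee_pos: [538.0, -57.5, 250.7]
eef_rot: [0.0, 1.0, -0.024, 0.0]
force: [0.7, 0.1, -0.3]
finger_gap: 21.2
grip_force: 34.5
```

Call:
{"fn": "step_arm", "kwargs": {"motion": [[[0,0,2,0],[0,0,1,0],[0,0,0,0]]]}}

```text
time: 44.28
ee_pos: [538.0, -57.5, 247.5]
eef_rot: [-0.0, 1.0, -0.024, -0.0]
force: [-0.2, 1.0, -1.2]
finger_gap: 21.5
grip_force: 34.5
```

Call:
{"fn": "step_arm", "kwargs": {"motion": [[[0,0,1,0],[0,0,0,0],[0,0,0,0]]]}}

```text
time: 44.53
ee_pos: [538.1, -57.5, 246.9]
eef_rot: [0.0, 1.0, -0.024, 0.0]
force: [-0.7, -1.2, 3.3]
finger_gap: 21.1
grip_force: 35.0
```

Call:
{"fn": "step_arm", "kwargs": {"motion": [[[0,0,0.7,0],[0,0,0,0],[0,0,0,0]]]}}

```text
time: 44.78
ee_pos: [538.0, -57.5, 246.9]
eef_rot: [0.0, 1.0, -0.024, 0.0]
force: [-4.1, -0.2, 9.9]
finger_gap: 21.0
grip_force: 35.9
```

Call:
{"fn": "step_arm", "kwargs": {"motion": [[[0,0,0,0],[0,0,0,0],[0,0,0,0],[0,0,-10,0],[0,0,-30,0]]], "claw": 0.6}}

```text
time: 45.2
ee_pos: [537.6, -57.5, 283.5]
eef_rot: [-0.001, 1.0, -0.024, -0.004]
force: [0.7, 0.3, -0.0]
finger_gap: 51.1
grip_force: 0.0
```

Call:
{"fn": "step_arm", "kwargs": {"motion": [[[0,0,-35,0],[0,0,-20,0],[-14.2,34.3,0,0],[-14.2,34.3,0,0],[-14.2,34.3,0,0]]]}}

```text
time: 45.62
ee_pos: [489.8, -158.9, 342.0]
eef_rot: [0.0, 1.0, -0.023, 0.001]
force: [0.7, -0.5, -0.6]
finger_gap: 51.3
grip_force: 0.0
```

Call:
{"fn": "step_arm", "kwargs": {"motion": [[[-14.2,34.3,0,0],[-14.2,34.3,0,0],[-14.2,34.3,0,0],[-14.2,34.3,0,0],[0,0,15,0.11]]], "claw": 0.72}}

```text
time: 46.03
ee_pos: [425.4, -297.7, 328.5]
eef_rot: [0.003, 0.997, -0.08, 0.002]
force: [0.7, -0.7, 0.4]
finger_gap: 61.5
grip_force: 0.0
```

Call:
{"fn": "step_arm", "kwargs": {"motion": [[[0,0,15,0.12],[0,0,0,0.12],[0,0,0,0],[0,0,0,0],[0,0,0,0]]]}}

```text
time: 46.45
ee_pos: [427.4, -292.5, 311.7]
eef_rot: [0.0, 0.981, -0.196, 0.0]
force: [0.1, -0.3, -1.0]
finger_gap: 61.6
grip_force: 0.0
```

```bash
python3 - <<'E'
from h import *
p=cam('wrist','wrist18.png');s=state();print(s['ee_pos'],s['finger_gap'],s['time'])
for n in ('switch','coil'):
    b=fit(p,n);print(n,None if b is None else (np.round(b,3),tool(s,b[:2])))
E
```

```text
[ 427.34020239 -292.48030596  311.61578829] 61.35767905263306 46.5
switch None
coil (array([ 4.28241e+02, -2.93204e+02, -3.96000e-01,  4.90000e-02,
        6.10000e-01]), (array([1.1, 0.3, 0. ]), np.float64(-0.395)))
```

Call:
{"fn": "step_arm", "kwargs": {"motion": [[[0.9,0.3,20,0],[0,0,30,0],[0,0,30,0],[0,0,30,0],[0,0,17,0]]]}}

```text
time: 47.02
ee_pos: [427.6, -292.7, 181.6]
eef_rot: [-0.001, 0.98, -0.197, -0.001]
force: [-0.7, 0.9, -1.0]
finger_gap: 61.5
grip_force: 0.0
```

Call:
{"fn": "step_arm", "kwargs": {"motion": [[[0,0,0,0],[0,0,0,0],[0,0,0,0]]]}}

```text
time: 47.27
ee_pos: [428.3, -293.5, 185.2]
eef_rot: [0.001, 0.98, -0.197, 0.001]
force: [0.7, 0.1, 0.8]
finger_gap: 61.6
grip_force: 0.0
```

Call:
{"fn": "step_arm", "kwargs": {"motion": [[[0,0,0,0],[0,0,0,0],[0,0,0,0],[0,0,0,0],[0,0,0,0]]], "claw": 0, "force": 50}}

```text
time: 47.68
ee_pos: [428.1, -293.3, 185.4]
eef_rot: [0.001, 0.98, -0.198, 0.001]
force: [-1.5, 2.1, 7.7]
finger_gap: 34.7
grip_force: 50.5
```

```bash
python3 - <<'E'
from h import *
s=state();print(tool(s,(428,-293.1)));tgt(s,(33,-52))
E
```

```text
(array([-0.2, -0.2, -0. ]), np.float64(-0.398))
to tgt (array([ 6.440e+01, -3.047e+02, -2.000e-01]), np.float64(-0.398)) S [-131.99 -316.14] z 185.4 F [-1.5  2.1  7.7] gap 34.7 t 47.6833
```

Call:
{"fn": "step_arm", "kwargs": {"motion": [[[0,0,-10,0],[0,0,-35,0],[0,0,-40,-0.11],[0,0,-40,-0.12],[0,0,-30,-0.12]]]}}

```text
time: 48.1
ee_pos: [427.6, -292.8, 343.2]
eef_rot: [0.001, 1.0, -0.021, 0.001]
force: [1.1, -0.2, -0.9]
finger_gap: 35.1
grip_force: 50.1
```

Call:
{"fn": "step_arm", "kwargs": {"motion": [[[0,0,0,0],[20.6,-33,0,0],[20.6,-33,0,0],[20.6,-33,0,0],[20.6,-33,0,0]]]}}

```text
time: 48.52
ee_pos: [516.9, -163.7, 339.2]
eef_rot: [-0.0, 1.0, -0.025, -0.0]
force: [1.1, -0.6, -1.4]
finger_gap: 35.1
grip_force: 50.3
```

Call:
{"fn": "step_arm", "kwargs": {"motion": [[[20.6,-33,0,0],[20.6,-33,0,0],[20.6,-33,0,0],[20.8,-32.7,0,0],[0,0,0,0]]]}}

```text
time: 48.93
ee_pos: [607.3, -32.6, 338.7]
eef_rot: [-0.001, 1.0, -0.022, 0.0]
force: [0.7, -0.0, -1.2]
finger_gap: 34.8
grip_force: 50.3
```

Call:
{"fn": "step_arm", "kwargs": {"motion": [[[0,0,0,0],[0,0,0,0]]]}}

```text
time: 49.1
ee_pos: [605.1, -37.9, 338.8]
eef_rot: [0.0, 1.0, -0.024, -0.0]
force: [-0.5, -0.9, -0.6]
finger_gap: 34.9
grip_force: 50.3
```

```bash
python3 - <<'E'
from h import *
tgt(state(),(33,-52.5))
p=cam('wrist','wrist19.png');s=state()
for n,c in(('knob',(-33,0)),('transformer',(33,52)),('gauge',(-33,75)),('switch',(-33,-75))):
    b=fit(p,n,W(c),61);print(n,b and (np.round(b,3),S(b[:2])))
b=fit(p,'coil',s['ee_pos'][:2],s['ee_pos'][2]-185.4);print(b and (np.round(b,3),tool(s,b[:2])))
E
```

```text
to tgt (array([ 0.5, -0. , -0. ]), np.float64(-0.049)) S [ 32.51 -52.5 ] z 338.8 F [-0.5 -0.9 -0.6] gap 34.9 t 49.1
knob (array([565.135,  37.993,   1.185,   0.762,   0.75 ]), array([-11.00347745,  21.38954051]))
transformer (array([ 6.10269e+02,  6.77200e+01, -2.20000e-02,  1.65000e-01,
        6.90000e-01]), array([32.65164962, 53.24850574]))
gauge (array([5.45834e+02, 9.32340e+01, 1.02000e-01, 2.58000e-01, 6.30000e-01]), array([-32.93304139,  75.64081123]))
switch None
(array([ 6.04473e+02, -3.74350e+01, -5.00000e-02,  5.60000e-02,
        6.70000e-01]), (array([-0.5, -1. ,  0. ]), np.float64(-0.05)))
```

Call:
{"fn": "step_arm", "kwargs": {"motion": [[[0.4,0.2,15,0],[0,0,25,0],[0,0,25,0],[0,0,16,0],[0,0,0,0]]]}}

```text
time: 49.82
ee_pos: [605.1, -38.3, 254.7]
eef_rot: [-0.001, 1.0, -0.025, -0.003]
force: [-1.4, 0.9, -2.0]
finger_gap: 34.6
grip_force: 50.3
```

Call:
{"fn": "step_arm", "kwargs": {"motion": [[[0,0,0,0],[0,0,2,0],[0,0,0,0]]]}}

```text
time: 50.07
ee_pos: [606.0, -38.2, 257.2]
eef_rot: [0.0, 1.0, -0.024, 0.001]
force: [-0.2, 0.8, -1.5]
finger_gap: 34.9
grip_force: 50.3
```

```bash
python3 - <<'E'
from h import *
tgt(state(),(33.3,-52.6))
E
```

```text
to tgt (array([-0.2, -0.1, -0. ]), np.float64(-0.048)) S [ 33.46 -52.72] z 257.2 F [-0.2  0.8 -1.5] gap 34.9 t 50.0667
```

Call:
{"fn": "step_arm", "kwargs": {"motion": [[[0,0,2,0],[0,0,2,0],[0,0,0,0]]]}}

```text
time: 50.32
ee_pos: [605.7, -38.0, 252.0]
eef_rot: [0.0, 1.0, -0.024, 0.0]
force: [0.0, 0.4, -1.8]
finger_gap: 34.9
grip_force: 50.3
```

Call:
{"fn": "step_arm", "kwargs": {"motion": [[[0,0,2,0],[0,0,2,0],[0,0,0,0]]]}}

```text
time: 50.57
ee_pos: [605.7, -38.0, 247.5]
eef_rot: [-0.0, 1.0, -0.024, -0.0]
force: [-0.8, -0.3, -1.5]
finger_gap: 34.9
grip_force: 50.3
```

Call:
{"fn": "step_arm", "kwargs": {"motion": [[[0,0,1.5,0],[0,0,0,0],[0,0,0,0]]]}}

```text
time: 50.82
ee_pos: [605.8, -38.0, 246.5]
eef_rot: [0.0, 1.0, -0.024, 0.0]
force: [0.8, -0.6, 0.1]
finger_gap: 35.0
grip_force: 50.4
```

Call:
{"fn": "step_arm", "kwargs": {"motion": [[[0,0,1,0],[0,0,0,0],[0,0,0,0]]]}}

```text
time: 51.07
ee_pos: [605.8, -37.9, 246.5]
eef_rot: [0.0, 1.0, -0.024, 0.0]
force: [-2.3, -0.0, 7.8]
finger_gap: 34.8
grip_force: 51.3
```

Call:
{"fn": "step_arm", "kwargs": {"motion": [[[0,0,0,0],[0,0,0,0],[0,0,0,0],[0,0,-10,0],[0,0,-30,0]]], "claw": 0.62}}

```text
time: 51.48
ee_pos: [605.3, -37.9, 282.6]
eef_rot: [-0.001, 1.0, -0.024, -0.004]
force: [0.5, -0.3, 0.2]
finger_gap: 52.7
grip_force: 0.0
```

Call:
{"fn": "step_arm", "kwargs": {"motion": [[[0,0,-35,0],[0,0,-40,0],[-15,-20,-30,0],[-16,-20,-25,0],[0,-12,0,0]]]}}

```text
time: 51.9
ee_pos: [575.4, 17.1, 422.1]
eef_rot: [0.001, 1.0, -0.024, 0.005]
force: [1.2, 0.3, 0.4]
finger_gap: 52.8
grip_force: 0.0
```

Call:
{"fn": "step_arm", "kwargs": {"motion": [[[0,0,0,0],[0,0,0,0]]], "claw": 0}}

```text
time: 52.07
ee_pos: [577.4, 15.6, 415.0]
eef_rot: [0.0, 1.0, -0.024, -0.0]
force: [0.1, -0.5, -0.5]
finger_gap: 29.6
grip_force: 0.0
```

```bash
python3 - <<'E'
from h import *
p=cam('wrist','wrist20.png');s=state();tgt(s,(0,0))
im=p['image'][:,:,::-1].copy()
for n,c in(('knob',(-33,0)),('transformer',(33,52)),('gauge',(-33,75)),('switch',(-33,-75)),('coil',(33,-52))):
    b=fit(p,n,W(c),61);print(n,b and (np.round(b,3),S(b[:2])))
    h=cv2.convexHull(proj(p,solid(n,*W(c),YAW,61)).astype(np.float32)).astype(int);cv2.polylines(im,[h],True,(0,0,255),1)
cv2.polylines(im,[proj(p,[W((x,y),103) for x,y in((-71,-123),(71,-123),(71,123),(-71,123))]).round().astype(int)],True,(0,255,0),1)
cv2.imwrite('pics/m20.png',cv2.resize(im[90:330,100:540],(800,436),interpolation=cv2.INTER_CUBIC))
E
```

```text
to tgt (array([-2.6, -0.9,  0. ]), np.float64(-0.048)) S [ 2.56 -0.93] z 414.3 F [0.  0.8 0.1] gap 22.0 t 52.1167
knob (array([ 5.41309e+02,  1.85180e+01, -4.60000e-02,  4.00000e-02,
        5.60000e-01]), array([-33.86807316,   0.79379261]))
transformer (array([ 6.10015e+02,  6.73280e+01, -4.20000e-02,  1.35000e-01,
        7.40000e-01]), array([32.41633536, 52.84380055]))
gauge (array([5.4528e+02, 9.3101e+01, 2.0500e-01, 4.1000e-02, 9.3000e-01]), array([-33.48006924,  75.48125413]))
switch (array([ 5.37545e+02, -5.75710e+01, -1.40000e-02,  7.10000e-02,
        9.60000e-01]), array([-33.97727464, -75.38765911]))
coil (array([ 6.05754e+02, -3.76610e+01, -4.80000e-02,  3.10000e-02,
        6.30000e-01]), array([ 33.19816013, -52.22866805]))
```

View pics/m20.png

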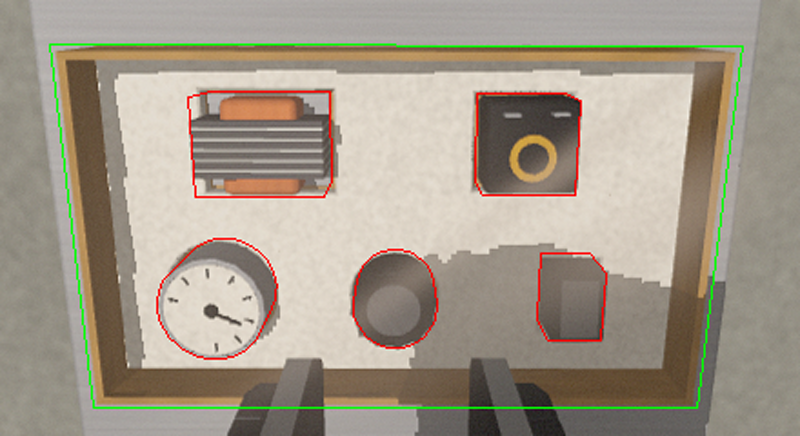

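Call:
{"fn": "step_arm", "kwargs": {"motion": [[[-20.7,-34.2,0,0],[-20.7,-34.2,0,0],[-20.7,-34.2,0,0],[-20.7,-34.2,0,0],[-20.7,-34.2,0,0]]]}}

```text
time: 52.78
ee_pos: [481.3, 192.3, 415.2]
eef_rot: [0.0, 1.0, -0.025, -0.0]
force: [1.3, 0.6, -0.3]
finger_gap: 0.1
grip_force: 0.0
```

Call:
{"fn": "step_arm", "kwargs": {"motion": [[[-20.7,-34.2,0,0],[-20.7,-34.2,0,0],[-20.8,-34.3,0,0],[0,0,30,0],[0,0,35,0]]]}}

```text
time: 53.2
ee_pos: [424.1, 298.5, 351.4]
eef_rot: [-0.001, 1.0, -0.022, 0.003]
force: [1.4, -0.5, -1.6]
finger_gap: -0.0
grip_force: 0.0
```

Call:
{"fn": "step_arm", "kwargs": {"motion": [[[0,0,35,0],[0,0,35,0],[0,0,25,0],[0,0,0,0],[0,0,0,0]]]}}

```text
time: 53.62
ee_pos: [425.4, 296.7, 255.1]
eef_rot: [0.0, 1.0, -0.024, -0.001]
force: [0.7, 0.6, -0.8]
finger_gap: 0.2
grip_force: 0.0
```

```bash
python3 - <<'E'
from h import *
s=state();print(tool(s,(425.5,297)),s['ee_pos'],s['finger_gap'])
E
```

```text
(array([ 0.1, -0.3, -0. ]), np.float64(-0.049)) [425.43149085 296.69529025 255.1314932 ] 0.24717600742997828
```

Call:
{"fn": "step_arm", "kwargs": {"motion": [[[0,0,10,0],[0,0,10,0],[0,0,6,0],[0,0,0,0],[0,0,0,0]]]}}

```text
time: 54.03
ee_pos: [425.4, 296.9, 230.6]
eef_rot: [-0.0, 1.0, -0.024, 0.001]
force: [-0.1, 0.3, 0.9]
finger_gap: -0.3
grip_force: 0.0
```

Call:
{"fn": "step_arm", "kwargs": {"motion": [[[0,0,2,0],[0,0,0,0],[0,0,0,0]]]}}

```text
time: 54.28
ee_pos: [425.1, 296.8, 227.9]
eef_rot: [-0.0, 1.0, -0.024, 0.0]
force: [0.2, 0.6, -0.5]
finger_gap: -0.3
grip_force: 0.0
```

Call:
{"fn": "step_arm", "kwargs": {"motion": [[[0,0,1,0],[0,0,1,0],[0,0,0,0]]]}}

```text
time: 54.53
ee_pos: [425.0, 296.8, 225.3]
eef_rot: [0.0, 1.0, -0.024, -0.0]
force: [-0.3, -1.1, -0.2]
finger_gap: 0.1
grip_force: 0.0
```

Call:
{"fn": "step_arm", "kwargs": {"motion": [[[0,0,1,0],[0,0,0,0],[0,0,0,0]]]}}

```text
time: 54.78
ee_pos: [425.0, 296.8, 224.4]
eef_rot: [0.0, 1.0, -0.024, -0.0]
force: [-0.0, -0.7, -1.1]
finger_gap: -0.2
grip_force: 0.0
```

Call:
{"fn": "step_arm", "kwargs": {"motion": [[[0,0,1,0],[0,0,0,0],[0,0,0,0]]]}}

```text
time: 55.03
ee_pos: [425.1, 296.8, 223.6]
eef_rot: [-0.0, 1.0, -0.024, 0.0]
force: [-0.0, 0.3, 1.3]
finger_gap: 0.1
grip_force: 0.7
```

Call:
{"fn": "step_arm", "kwargs": {"motion": [[[0,0,0.8,0],[0,0,0,0],[0,0,0,0]]]}}

```text
time: 55.28
ee_pos: [425.2, 296.8, 222.9]
eef_rot: [-0.0, 1.0, -0.024, 0.0]
force: [0.9, -1.4, 3.0]
finger_gap: 0.1
grip_force: 1.6
```

Call:
{"fn": "step_arm", "kwargs": {"motion": [[[0,0,0.8,0],[0,0,0,0],[0,0,0,0]]]}}

```text
time: 55.53
ee_pos: [425.2, 296.8, 222.5]
eef_rot: [-0.0, 1.0, -0.024, 0.001]
force: [0.5, -0.7, 8.3]
finger_gap: 0.2
grip_force: 4.2
```

Call:
{"fn": "step_arm", "kwargs": {"motion": [[[0,0,0.6,0],[0,0,0,0],[0,0,0,0]]]}}

```text
time: 55.78
ee_pos: [425.2, 296.8, 222.3]
eef_rot: [-0.0, 1.0, -0.024, 0.001]
force: [-1.5, -1.6, 12.3]
finger_gap: -0.1
grip_force: 6.5
```

Call:
{"fn": "step_arm", "kwargs": {"motion": [[[0,0,0.4,0],[0,0,0,0],[0,0,0,0],[0,0,0,0]]]}}

```text
time: 56.12
ee_pos: [425.1, 296.8, 222.2]
eef_rot: [-0.0, 1.0, -0.024, 0.001]
force: [-2.6, -3.2, 16.4]
finger_gap: -0.6
grip_force: 8.0
```

Call:
{"fn": "step_arm", "kwargs": {"motion": [[[0,0,-5,0],[0,0,-20,0],[0,0,-35,0],[0,0,-40,0],[0,0,-40,0]]]}}

```text
time: 56.53
ee_pos: [424.6, 296.7, 362.0]
eef_rot: [0.0, 1.0, -0.024, -0.001]
force: [1.1, -0.5, -0.0]
finger_gap: 0.3
grip_force: 0.0
```

Call:
{"fn": "step_arm", "kwargs": {"motion": [[[0,0,0,0],[0,0,0,0],[0,0,0,0],[0,0,0,0]]]}}

```text
time: 56.87
ee_pos: [424.9, 296.7, 359.2]
eef_rot: [0.001, 1.0, -0.024, -0.002]
force: [-1.0, 0.2, 0.1]
finger_gap: 0.3
grip_force: 0.0
```

```bash
python3 - <<'E'
from h import *
s=state();print(s['ee_pos'],s['force'],s['time'])
print(arm.close_job())
E
```

```text
[424.85761511 296.74366089 359.23326958] [-1.04156983  0.18173718  0.10202742] 56.8667
the job is handed in; nothing more can be done
None
```

The job is handed in at 57 s with no verdict returned: all four walls are upright, tare was pressed at about 14 N with the tray empty, all five parts are seated in their cut-outs, and print was pressed at about 16 N.

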